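Pry up the bench centre and slip a shim under its foot

ROBOT

A 7-joint arm with a two-finger parallel gripper is mounted at the origin on the work surface. World frame = base frame: x ahead of the robot, y to its left, z up, the work surface at z = 0. Lengths are in m, angles in rad, forces in N, time in s.
With the tool pointing down it reaches from about 0.4 to 0.85 m from the base axis. Payload 10.4 kg.
Tool frame: the origin (TCP) lies midway between the tips of the shut fingers; the grasp point (between the pads) lies manip.pinch_z behind it (manip.pinch_z is the distance from the TCP to the grasp point, in m); z points along the fingers, y is the direction in which the jaws open and shut (so a half turn about z gives the same grasp; the last joint's range is limited). The gripper opens to 85 mm and grips with 20 to 120 N. Pads are 22 mm wide; open, the fingers measure 114 mm over their backs; the gripper's body (76 mm by 85 mm) begins 54 mm behind the grasp point. The pads swing forward as they close: fully open they stand 13 mm farther back than shut.
Start: joints at [-1.294, 0.332, -0.065, 1.46, 0.022, 1.35, -0.088], TCP at [0.185, 0.597, 0.231] pointing down, gripper open.
Joint ranges: [-2.6, 2.6], [-0.5, 2.12], [-1.47, 1.34], [0.16, 2.42], [-1.27, 4.41], [0.06, 2.06], [-2.6, 2.6]. Speed limits (rad/s): [2.22, 2.22, 2.79, 2.79, 3.14, 3.14, 3.14].

INTERFACE

Orientations are given as a unit quaternion [x, y, z, w].
In Python, from workcell import manip gives the robot as it stands.
- The arm moves only by the shell command python3 -m handwheel 'ROWS' [FORCE]. ROWS is JSON, a list that holds one entry, the list of rows, each a list of 7 numbers: the shift along the tool's x, y, z in m, then the turn, a rotation vector about the tool's x, y, z in rad, then the finger opening in m, from 0 to 0.0854. In form: [[[tx, ty, tz, ax, ay, az, claw], ...]]. A call has 1 to 8 rows; each row is the pose to reach, as a shift and turn from the pose commanded when the call began, along the tool's axes at that moment; what a row does not reach only later rows make up. A row lasts 1/8 s, in which the tool goes at most 62.5 mm and 10.7 degrees, less where a joint would pass 70% of its speed; a pose out of reach is approached as far as the arm can. A call with a gripper value outside its range is refused whole. The fingers move at their own pace and stop on an object; FORCE is the grip in N (left out, the last holds). Time passes only in rows, so rows that repeat a pose let the fingers close. It gives the time, the measured TCP pose, the force and the opening at its end, in the units of the state.
- manip.get_obs(): the state, without advancing time (a new reading comes with each control period).
- manip.camera(name): name is "side" or "top"; returns the picture (400x640x3 uint8, blue, green, red); there is no depth.
- manip.calibration(name): a dict with "fx", "fy", "cx", "cy" (pixels), "view" (4x4, takes a point from world to camera coordinates). Camera axes: x right, y up, looking along -z (the intrinsics and any distortion apply to the point x, -y, -z); pixel columns grow to the right and rows downward; lengths in m; the calibration is good to about 2 mm. A picture is of the moment at which its call begins. calibration takes no time and is no camera call.
- manip.hand_in(): hands the job in, once; it reports no verdict.
The state is a dict: "clock": time; "joint_pos": joint angles; "joint_velocities": joint speeds; "tau": joint torques, N m; "position": TCP position; "ee_rot": TCP orientation; "ft_force": force on the tool from outside, world axes, zero at the start; "torque": the same for the moment, N m; "grip_width": opening from 0.0 (shut) to 1.0 (fully open).
Only numpy, scipy, OpenCV 4.12 (cv2) and the standard library are available. Lean on these libraries where they do the work, as an engineer would, in place of code of your own. Each camera call takes 0.05 s, during which the arm holds its last target.

TASK

Tilt the bench centre for a taper check: with the pry bar over the fulcrum block, lever up its overhanging end, gently and without the gripper touching the bench centre, then slip the thinner of the two tabbed shims well under the middle of the raised foot while the bar keeps it up. Then ease the bench centre down onto the shim, draw the bar out and lay it back flat on the wooden board. Do not shift the bench centre, and leave the thicker shim, the gears and the gauges where they are.

Things in the scene. Friction and masses are not known exactly. Their poses are not given: they have to be found in the camera images.
- bed: bench centre, loose, 2.6 kg: aluminium beam 280 (x) x 90 (y), z 28 to 58, on two feet 28 high, full width, at x -140 to -100 and 55 to 95; overhang x 95 to 140 leaves a 28 gap. On top a larger grey head x -132 to -58, top 133, a smaller one x 62 to 107, top 118, with a knob to x 134, a shaft and gear between. Origin: bench level under its middle; x points to the end to lift; the -y side faces the robot
- bed_foot (a point): centre of the underside of the foot that gets the shim (bed x = 75), axes as the bed; bench level at the start
- bed_lip (a point): middle of the lower edge of the overhanging end (bed x = 140, 28 above the bench). Prying there takes about 10 N; the gap allows a bar in only when sloped tip down, some 25 degrees, over the ridge
- bed_heel (a point): middle of the outer lower edge of the other foot (bed x = -140), about which the bed tips
- fulcrum: fixed steel fulcrum block beyond the overhanging end, its middle 38 to 46 from the lip, in line with the bed. Base 36 (x) x 70 (y) x 14 high, on it a 14 thick wall with a round ridge (radius 6) along its y, top 30 above the bench. Origin: under its middle at bench level; axes nearly as the bed's
- fulcrum_top (a point): middle of the ridge's top line, 30 above the bench
- bar: loose steel pry bar, 0.95 kg, 300 long. Origin on its underside where handle and blade meet; x towards the tip, z up. Dark handle x -140 to 0, 26 wide and high; bright blade x 0 to 125, 18 wide, 14 high; tip x 125 to 160, 18 wide, 8 high; undersides flush. Centre of mass about x = -30
- bar_tip (a point): middle of the tip's lower front edge (bar x = 160). With the tip 60 past the ridge's top line and the handle's end down on the bench, the overhang is about 17 up and the bar's own weight keeps it there when let go
- bar_mid (a point): point inside the handle, bar x = -20, 13 above its underside
- board: fixed wooden board, 360 (x) x 160 (y) x 4 high, on which the bar lies at first and at the end. Origin under its middle
- shim_thin: the shim to use: steel plate 120 (x) x 34 (y) x 6 thick, 0.2 kg, with an upright tab for gripping near its -x end: x -60 to -36, 10 thick in y, top 44 above the plate's underside. The +x end goes under the foot. Origin: centre of its underside
- shim_nose (a point): point in the plate of the thin shim, 30 behind its +x end, 3 above its underside
- gear_big: spur gear lying flat, 68 dia x 20 (hub 26 high). Origin under its middle; a bystander
- gear_small: spur gear lying flat, 48 dia x 18 (hub 24 high). Origin under its middle; a bystander
- gauge_block: steel gauge block, 44 x 30 x 30 high. Origin under its middle; a bystander
- dial_stand: dial indicator on a post, base 50 x 50, 152 high. Origin under its middle; a bystander
- micrometer: blue micrometer on a grey stand, base 80 x 60, 118 high, its thimble reaches 87 to -y. Origin under its middle; a bystander
- shim_thick: the WRONG shim, leave it: same tabbed shape as shim_thin, same plan and overall height 44, but its plate is 12 thick. Origin under its middle
Mind the look-alikes: they are no part of the job. What is shaped like the fulcrum but blue is not meant. What is shaped like the shim_thin but blue is not meant.

How it is judged:
On the way, in this order (a step that is already met when the one before it is completed fails the run):
1. the bench centre's foot is levered clear of the bench (8 mm or more) by the bar bearing on the fulcrum (height (world z) of bed_foot above 0.008 m and contact force between bar and bed above 2 N and contact force between bar and fulcrum above 2 N), for 0.3 s.
2. with the bar still holding the bench centre up, the thin shim is in place under the foot (all of step 1 and x of shim_nose in the frame of bed_foot between -0.016 and 0.016 m and y of shim_nose in the frame of bed_foot between -0.036 and 0.036 m and z of shim_nose in the frame of bed_foot between -0.02 and 0.002 m), for 0.2 s.
At the end, for the whole second after the job is handed in: Foot resting on the thin shim, 4.5 to 8 mm up; shim nose point within 16 mm of foot middle along the bed, 36 mm across; bed shifted under 20 mm at its other foot, 30 mm at its lip; bar flat on the board, its mid point over it, off bed and fulcrum; all at rest (x of shim_nose in the frame of bed_foot between -0.016 and 0.016 m and y of shim_nose in the frame of bed_foot between -0.036 and 0.036 m and z of shim_nose in the frame of bed_foot between -0.02 and 0.002 m and contact force between shim_thin and bed above 2 N and height (world z) of bed_foot between 0.0045 and 0.008 m and contact force between bar and bed below 0.1 N and contact force between bar and fulcrum below 0.1 N and contact force between bar and board above 2 N and x of bar_mid in the frame of board between -0.13 and 0.13 m and y of bar_mid in the frame of board between -0.08 and 0.08 m and height (world z) of bar_mid below 0.03 m and angle between bar's own z axis and vertical below 0.08 rad and distance of bed_heel from where it was at the start of the episode below 0.02 m and distance of bed_lip from where it was at the start of the episode below 0.03 m and linear speed of each of bar, bed, shim_thin below 0.02 m/s); the robot touches nothing.
It fails at once if the gripper or arm pushes on the bench centre (over 4 N) (contact force between any of the fingers, the arm and bed above 4 N).
It fails at once if the bench centre is jerked or dropped (turning faster than 1 rad/s) (angular speed of bed above 1 rad/s).
It fails at once if a bystander or the thick shim is moved by more than 30 mm (distance of any of gear_big, gear_small, gauge_block, dial_stand, micrometer, shim_thick from where it was at the start of the episode above 0.03 m).
It also fails if it takes over 72 s, if anything falls off the work surface, if the arm or the gripper's body presses on something with over 40 N, if the wrist force passes 120 N, or if a joint passes its speed limit or range.

## Working session

There is one attempt and no reset: what is moved stays moved. The work goes in short steps, Python scripts to look and compute and a shell command to move; the robot and the scene stay as the last step left them, time stands still between calls to the robot, and variables do not carry over. Pictures are saved under pics/ and viewed, and the job is handed in when it is done.

```bash
ls; mkdir -p pics
python3 - <<'E'
from workcell import manip
import cv2
print(manip.get_obs(), manip.pinch_z)
for n in("side","top"):
    cv2.imwrite(f"pics/{n}0.png",manip.camera(n)); print(manip.calibration(n))
E
```

```text
pics
{'clock': 0.0, 'joint_pos': array([-1.29357934,  0.33285038, -0.06468507,  1.46094867,  0.0215978 ,
        1.34985478, -0.08850717]), 'joint_velocities': array([ 0.00120002, -0.00024841, -0.00098617,  0.00236966,  0.0005552 ,
       -0.00088708, -0.0012739 ]), 'tau': array([ 2.41877224e-04, -6.25471830e+01,  4.90179111e-02, -3.91597724e+01,
        1.62058056e-02,  1.01864876e-02,  1.09988136e-06]), 'position': array([0.1844956 , 0.59676859, 0.23052579]), 'ee_rot': array([ 1.49347922e-01,  9.88784472e-01, -6.79391221e-04, -6.96675803e-05]), 'ft_force': array([ 0.60728234, -0.02724257, -1.03398911]), 'torque': array([-0.02278923, -0.00274307,  0.01840439]), 'grip_width': 1.0004793091840585} 0.0187
{'fx': 466.7652881957908, 'fy': 466.7652881957908, 'cx': 323.28472760963683, 'cy': 195.8428000003595, 'view': array([[ 0.86461948, -0.50214687, -0.01678326, -0.44191356],
       [ 0.29998144,  0.48914867,  0.81899006, -0.20684957],
       [-0.40304378, -0.71314942,  0.57356221, -1.10376119],
       [ 0.        ,  0.        ,  0.        ,  1.        ]])}
{'fx': 440.0023177742694, 'fy': 440.0023177742694, 'cx': 318.8348793023122, 'cy': 207.42232191770054, 'view': array([[-3.75921886e-02, -9.99293144e-01,  1.97222246e-04,
         3.18715801e-02],
       [ 9.75171119e-01, -3.66416436e-02,  2.18400270e-01,
        -5.32314787e-01],
       [-2.18238666e-01,  8.40246956e-03,  9.75859254e-01,
        -1.19006987e+00],
       [ 0.00000000e+00,  0.00000000e+00,  0.00000000e+00,
         1.00000000e+00]])}
```

View pics/side0.png

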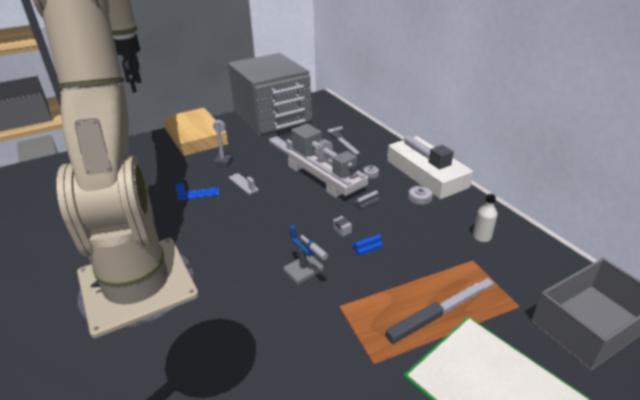

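View pics/top0.png

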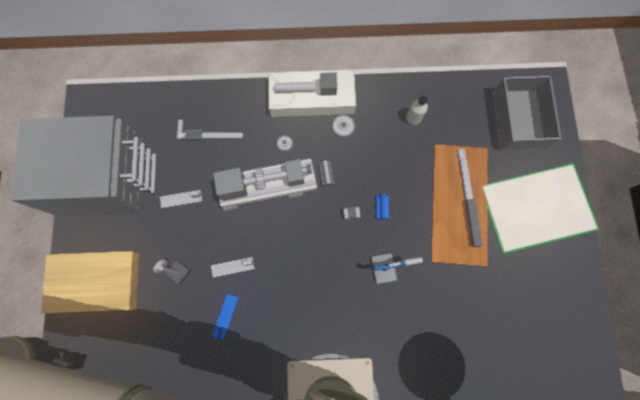

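```bash
cat > h.py <<'E'
import numpy as np,cv2
from workcell import manip
from scipy.spatial.transform import Rotation as R
def ray(n,u,v):
    c=manip.calibration(n);V=c["view"];d=np.array([(u-c["cx"])/c["fx"],-(v-c["cy"])/c["fy"],-1.])
    Rm=V[:3,:3];return -Rm.T@V[:3,3],Rm.T@d
def onz(n,u,v,z):
    o,d=ray(n,u,v);return o+d*(z-o[2])/d[2]
def tri(a,b):
    o1,d1=ray("top",*a);o2,d2=ray("side",*b)
    A=np.stack([d1,-d2],1);s=np.linalg.lstsq(A,o2-o1,rcond=None)[0]
    p,q=o1+d1*s[0],o2+d2*s[1];return (p+q)/2,np.linalg.norm(p-q)
def proj(n,p):
    c=manip.calibration(n);q=c["view"]@np.r_[p,1];return np.array([c["cx"]+c["fx"]*q[0]/-q[2],c["cy"]-c["fy"]*q[1]/-q[2]])
def crop(src,out,x0,y0,w,h,k):
    im=cv2.imread(src)if isinstance(src,str)else src
    cv2.imwrite(out,cv2.resize(im[y0:y0+h,x0:x0+w],None,fx=k,fy=k,interpolation=cv2.INTER_CUBIC))
E
python3 - <<'E'
from h import *
crop("pics/top0.png","pics/t_a.png",150,110,200,150,4)
crop("pics/side0.png","pics/s_a.png",160,110,230,150,3.4)
crop("pics/top0.png","pics/t_b.png",200,140,150,60,5)
crop("pics/top0.png","pics/t_c.png",360,130,150,150,4)
E
```

```text
(no output)
```

View pics/t_a.png

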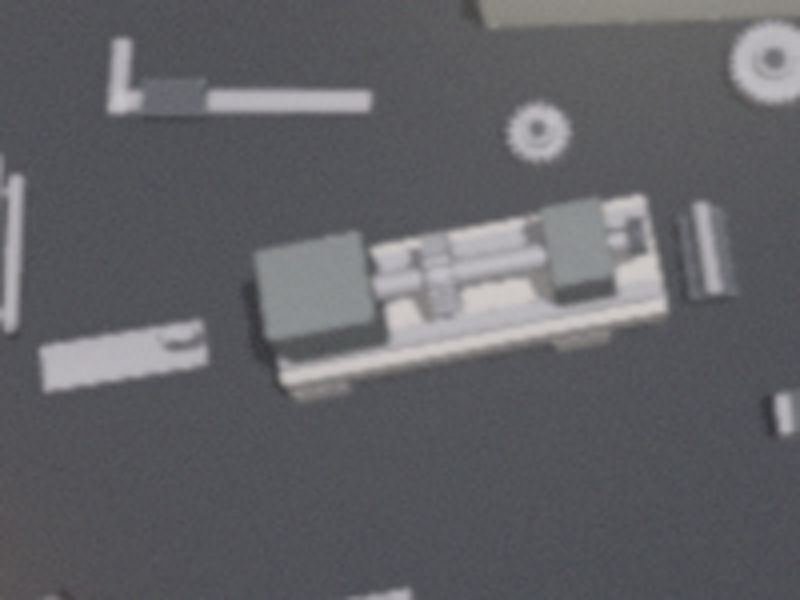

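View pics/s_a.png

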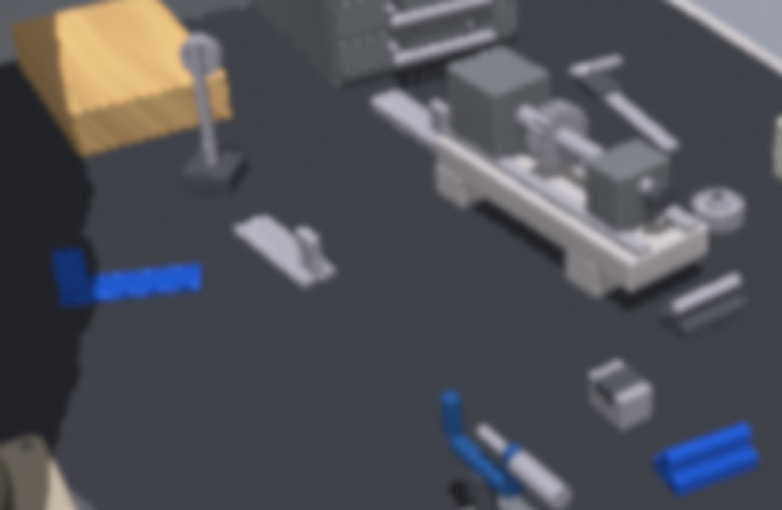

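View pics/t_c.png

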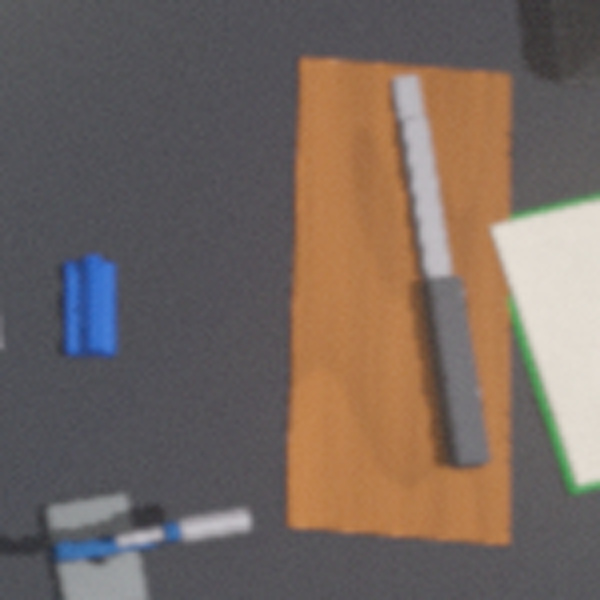

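Run:
```python
from h import *
t=cv2.imread("pics/top0.png");s=cv2.imread("pics/side0.png")
rows=[]
for im,x,y in((t,155,180),(s,262,125),(t,207,250),(s,220,165)):
    rows.append(cv2.resize(im[y:y+36,x:x+52],None,fx=7.5,fy=7.5,interpolation=cv2.INTER_CUBIC))
cv2.imwrite("pics/shims.png",np.vstack([np.hstack(rows[:2]),np.hstack(rows[2:])]))
```

```text
(no output)
```

View pics/shims.png

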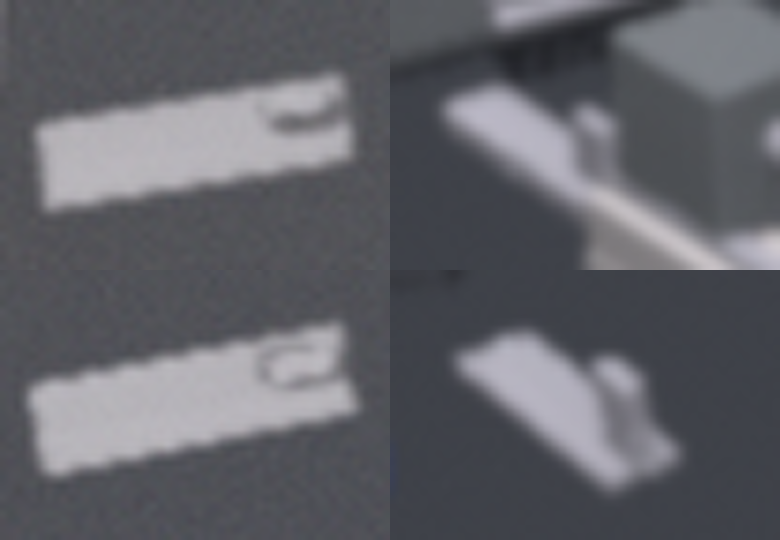

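Run:
```python
from h import *
crop("pics/top0.png","pics/t_d.png",205,150,140,65,5.7)
crop("pics/side0.png","pics/s_d.png",280,125,110,85,7)
crop("pics/side0.png","pics/s_e.png",330,255,200,110,4)
```

```text
(no output)
```

View pics/t_d.png

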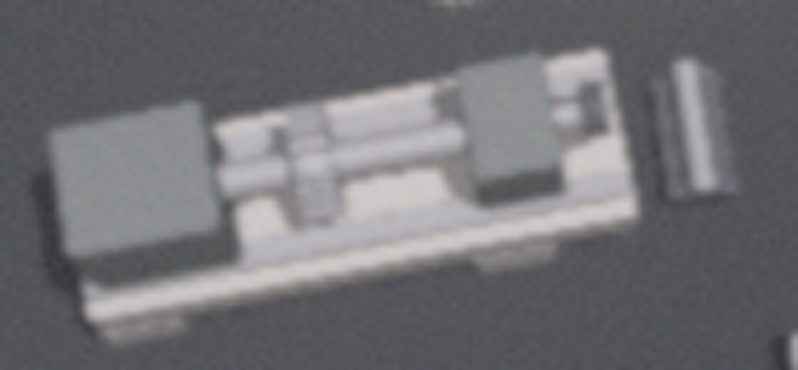

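View pics/s_d.png

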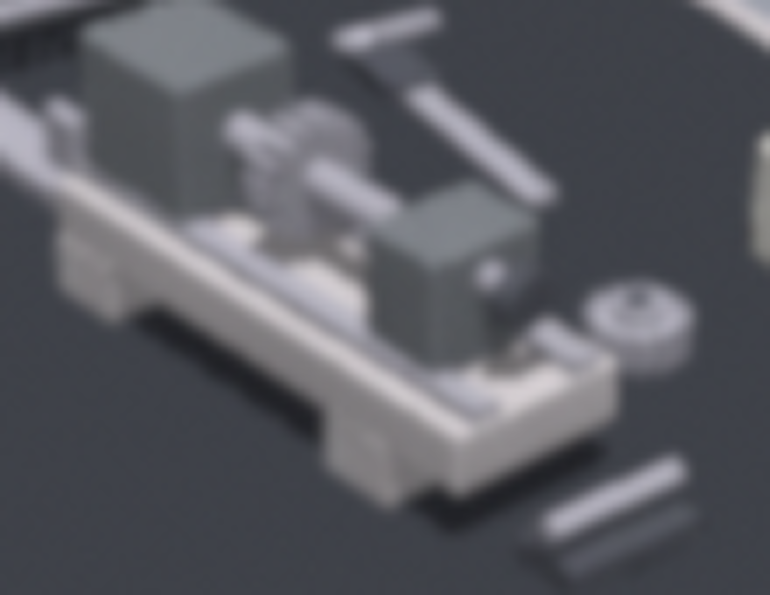

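View pics/s_e.png

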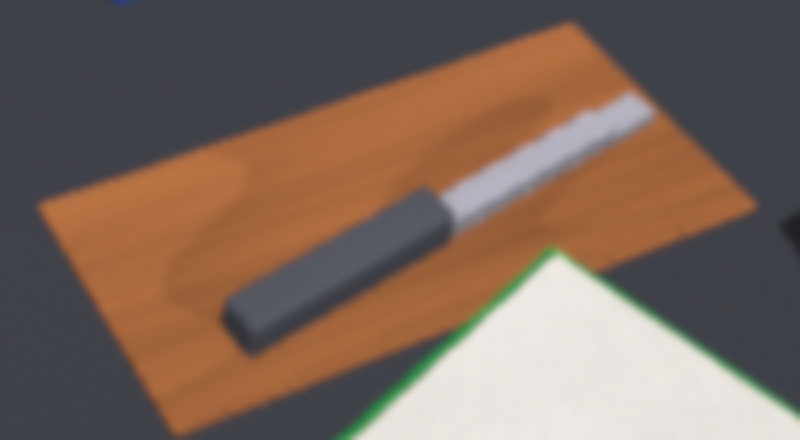

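Run:
```python
from h import *
T=lambda a:(205+(a[0]+.5)/5.7-.5,150+(a[1]+.5)/5.7-.5)
S=lambda a:(280+(a[0]+.5)/7-.5,125+(a[1]+.5)/7-.5)
S2=lambda a:(330+(a[0]+.5)/4-.5,255+(a[1]+.5)/4-.5)
T2=lambda a:(360+(a[0]+.5)/4-.5,130+(a[1]+.5)/4-.5)
np.set_printoptions(precision=4,suppress=True)
for n,a,b in [("nearR lower",(636,215),(460,496)),("nearR top?",(636,215),(460,435)),("nearR top",(632,192),(460,435)),("farR top",(605,50),(618,362)),
 ("ridge near",(707,190),(545,528)),("ridge far",(685,62),(683,465)),("bigheadtop near left",(68,255),(85,45)),("bighead near right",(220,235),(185,95)),("sm head nearR",(560,175),(435,252)),("nearfoot bl",(553,262),(390,505))]:
    print(n,tri(T(a),S(b)))
for n,a,b in [("hand end L",(450,466),(230,305)),("handend R",(488,462),(257,350)),("hand front L",(425,282),(427,190)),("hand front R",(463,278),(452,237)),("tip L",(394,78),(630,93)),("tip R",(418,76),(655,113))]:
    print(n,tri(T2(a),S2(b)))
for n in("top","side"):
    V=manip.calibration(n)["view"];print(-V[:3,:3].T@V[:3,3])
# board
for a in[(302,58),(511,72),(510,545),(288,527)]: print("board",onz("top",*T2(a),.004))
for a in[(573,20),(757,207),(178,437),(37,205)]: print("board s",onz("side",*S2(a),.004))
```

```text
nearR lower (array([0.5988, 0.0183, 0.0248]), np.float64(0.00607647148288414))
nearR top? (array([0.5937, 0.0171, 0.0563]), np.float64(0.0010216381014287363))
nearR top (array([0.6017, 0.0206, 0.0533]), np.float64(0.009193117816323959))
farR top (array([0.6812, 0.0301, 0.0552]), np.float64(0.0007346231201241993))
ridge near (array([ 0.6128, -0.0198,  0.0258]), np.float64(0.0015066216162606823))
ridge far (array([ 0.6845, -0.012 ,  0.0258]), np.float64(0.0021053952683580063))
bigheadtop near left (array([0.5658, 0.288 , 0.1222]), np.float64(0.0002250072297820713))
bighead near right (array([0.5742, 0.2141, 0.1271]), np.float64(0.005571699254607825))
sm head nearR (array([0.5998, 0.0519, 0.1218]), np.float64(0.006785949507617019))
nearfoot bl (array([ 0.5864,  0.0611, -0.0023]), np.float64(0.002468549604518309))
hand end L (array([ 0.4134, -0.4261,  0.0171]), np.float64(0.003479586033144931))
handend R (array([ 0.4132, -0.4539,  0.0133]), np.float64(0.002052983803442631))
hand front L (array([ 0.5486, -0.4216,  0.0215]), np.float64(0.0029810866885962035))
hand front R (array([ 0.5479, -0.45  ,  0.0144]), np.float64(0.006257669803635774))
tip L (array([ 0.7093, -0.4186,  0.0101]), np.float64(0.0009171720866275886))
tip R (array([ 0.7103, -0.4371,  0.0095]), np.float64(0.0012499880532863875))
[0.2606 0.0223 1.2776]
[-0.0007 -0.9079  0.7951]
board [ 0.7307 -0.3523  0.004 ]
board [ 0.7134 -0.5109  0.004 ]
board [ 0.3548 -0.4666  0.004 ]
board [ 0.3737 -0.308   0.004 ]
board s [ 0.7311 -0.3521  0.004 ]
board s [ 0.7084 -0.5127  0.004 ]
board s [ 0.3531 -0.4694  0.004 ]
board s [ 0.3717 -0.3087  0.004 ]
```

Run:
```python
from h import *
crop("pics/top0.png","pics/t_f.png",280,150,60,48,13)
crop("pics/side0.png","pics/s_f.png",325,165,60,48,13)
```

```text
(no output)
```

View pics/t_f.png

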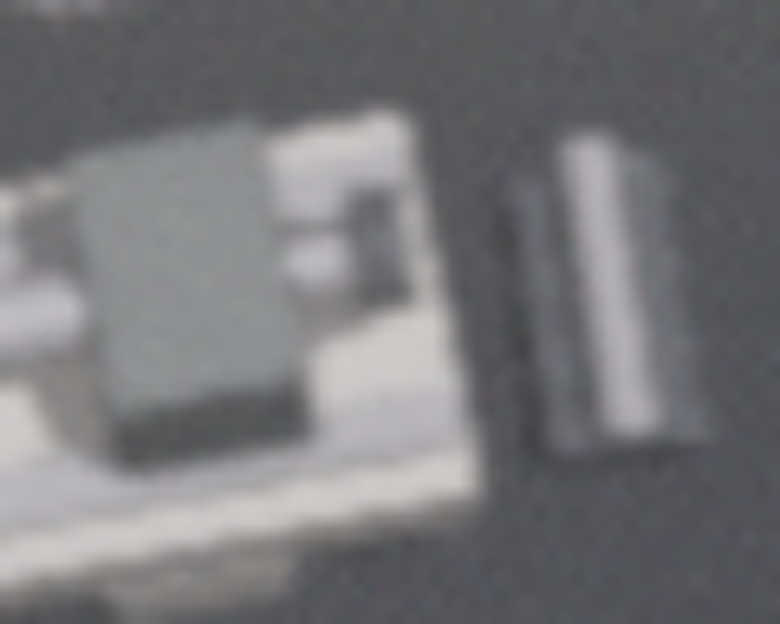

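View pics/s_f.png

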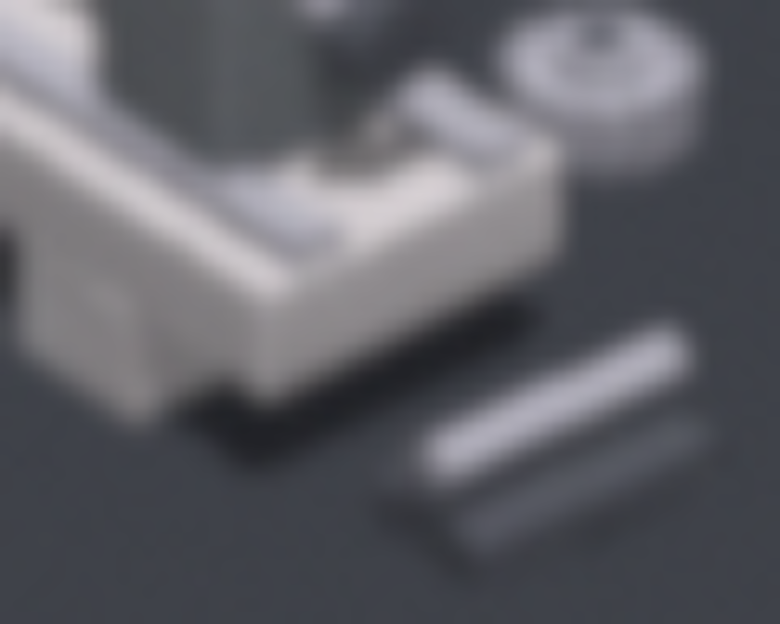

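Run:
```python
from h import *
np.set_printoptions(precision=4,suppress=True)
T=lambda a:(280+(a[0]+.5)/13-.5,150+(a[1]+.5)/13-.5)
S=lambda a:(325+(a[0]+.5)/13-.5,165+(a[1]+.5)/13-.5)
for n,a,b in[("near",(480,490),(278,285)),("far",(408,112),(558,148))]:
    print(n,tri(T(a),S(b)),onz("top",*T(a),.058),onz("side",*S(b),.058))
for n,a,b,z in[("ridge near",(632,432),(440,465),.029),("ridge far",(588,140),(672,345),.029),("foot corner",(290,590),(145,422),0)]:
    print(n,tri(T(a),S(b)),onz("top",*T(a),z),onz("side",*S(b),z))
# fulcrum base top-view outline corners z=.014
for a in[(515,185),(555,450),(700,435),(660,155)]: print(onz("top",*T(a),.014))
T=lambda a:(205+(a[0]+.5)/5.7-.5,150+(a[1]+.5)/5.7-.5)
S=lambda a:(280+(a[0]+.5)/7-.5,125+(a[1]+.5)/7-.5)
# left near top corner of beam
print("nearL",onz("top",*T((83,300)),.058),onz("side",*S((60,180)),.058),tri(T((83,300)),S((60,180))))
print("nearL low foot",onz("top",*T((108,340)),0),onz("side",*S((62,287)),0))
# shims: masks
for n,box in(("top",(205,252,262,282)),("top",(155,185,205,212)),("side",(225,168,265,200))):
    im=cv2.imread(f"pics/{n}0.png");x0,y0,x1,y1=box
    g=cv2.cvtColor(im,cv2.COLOR_BGR2GRAY)[y0:y1,x0:x1]
    g=cv2.resize(g,None,fx=8,fy=8,interpolation=cv2.INTER_CUBIC)
    m=(g>115).astype(np.uint8);c=max(cv2.findContours(m,0,2)[0],key=cv2.contourArea)
    r=cv2.minAreaRect(c);b=(cv2.boxPoints(r)+.5)/8-.5+[x0,y0]
    print(n,b.tolist(),[onz(n,*p,.006)[:2] for p in b])
```

```text
near (array([0.5943, 0.0159, 0.0574]), np.float64(0.0024551893851132035)) [0.5929 0.0164 0.058 ] [0.5951 0.0151 0.058 ]
far (array([0.6803, 0.0298, 0.0572]), np.float64(0.002263773584514686)) [0.6812 0.0293 0.058 ] [0.6783 0.0288 0.058 ]
ridge near (array([ 0.6153, -0.019 ,  0.0229]), np.float64(0.0008910014280638615)) [ 0.6131 -0.0186  0.029 ] [ 0.6109 -0.026   0.029 ]
ridge far (array([ 0.6834, -0.0114,  0.0261]), np.float64(0.0009056680596965326)) [ 0.6829 -0.0115  0.029 ] [ 0.6803 -0.0147  0.029 ]
foot corner (array([ 0.5881,  0.0606, -0.0034]), np.float64(0.0013797024425528043)) [0.5865 0.0607 0.    ] [0.5863 0.0563 0.    ]
[0.6777 0.0054 0.014 ]
[ 0.6137 -0.0013  0.014 ]
[ 0.6161 -0.0347  0.014 ]
[ 0.6837 -0.0284  0.014 ]
nearL [0.5592 0.295  0.058 ] [0.549  0.2878 0.058 ] (array([0.5572, 0.2974, 0.0519]), np.float64(0.0070446112490747765))
nearL low foot [0.5514 0.2946 0.    ] [0.5474 0.2902 0.    ]
top [[209.40176010131836, 264.61671257019043], [252.0828628540039, 255.85184717178345], [254.7601547241211, 268.8891010284424], [212.07905197143555, 277.6539669036865]] [array([0.3882, 0.3324]), array([0.4089, 0.2096]), array([0.3711, 0.2021]), array([0.3508, 0.3241])]
top [[158.34966278076172, 195.78547477722168], [200.3293914794922, 188.7888503074646], [202.39358139038086, 201.1739845275879], [160.4138526916504, 208.1706085205078]] [array([0.5984, 0.4878]), array([0.6153, 0.3633]), array([0.5769, 0.3564]), array([0.5603, 0.4801])]
side [[227.8978672027588, 177.33079147338867], [237.0685977935791, 165.86737775802612], [261.0320129394531, 185.0381088256836], [251.86128044128418, 196.50152206420898]] [array([0.3489, 0.3178]), array([0.3994, 0.3679]), array([0.4202, 0.2227]), array([0.3721, 0.1807])]
```

Run:
```python
from h import *
np.set_printoptions(precision=4,suppress=True)
T=lambda a:(360+(a[0]+.5)/4-.5,130+(a[1]+.5)/4-.5)
S=lambda a:(330+(a[0]+.5)/4-.5,255+(a[1]+.5)/4-.5)
im=cv2.imread("pics/top0.png");x0,y0,x1,y1=452,190,490,252
c=cv2.resize(im[y0:y1,x0:x1],None,fx=8,fy=8,interpolation=cv2.INTER_CUBIC)
hsv=cv2.cvtColor(c,cv2.COLOR_BGR2HSV)
m=((hsv[...,1]<80)&(hsv[...,2]<125)).astype(np.uint8)
k=max(cv2.findContours(m,0,2)[0],key=cv2.contourArea);b=(cv2.boxPoints(cv2.minAreaRect(k))+.5)/8-.5+[x0,y0]
print("handle",b.tolist());P=[onz("top",*p,.03)[:2] for p in b];print(P,np.mean(P,0))
for a,z in[((406,76),.012),((437,278),.018),((445,280),.03),((470,464),.03)]: print(a,onz("top",*T(a),z))
for a,z in[((642,102),.012),((427,190),.03),((452,237),.03),((230,300),.03),((253,330),.03)]: print("s",a,onz("side",*S(a),z))
print(tri(T((463,279)),S((455,208))),tri(T((425,281)),S((428,189))),tri(T((450,466)),S((226,302))))
```

```text
handle [[463.036808013916, 189.62217712402344], [472.7911834716797, 188.16939544677734], [481.34627532958984, 245.61066436767578], [471.5918998718262, 247.06344604492188]]
[array([ 0.5772, -0.413 ]), array([ 0.5805, -0.442 ]), array([ 0.4107, -0.4471]), array([ 0.4076, -0.4188])] [ 0.494  -0.4302]
(406, 76) [ 0.7103 -0.4275  0.012 ]
(437, 278) [ 0.5507 -0.4312  0.018 ]
(445, 280) [ 0.5462 -0.4325  0.03  ]
(470, 464) [ 0.4111 -0.4351  0.03  ]
s (642, 102) [ 0.7075 -0.4285  0.012 ]
s (427, 190) [ 0.5442 -0.4272  0.03  ]
s (452, 237) [ 0.5336 -0.4585  0.03  ]
s (230, 300) [ 0.4101 -0.4319  0.03  ]
s (253, 330) [ 0.4089 -0.4527  0.03  ]
(array([ 0.5466, -0.4453,  0.0318]), np.float64(0.0010533003956734836)) (array([ 0.5493, -0.4215,  0.0219]), np.float64(0.0029942498870094893)) (array([ 0.4124, -0.425 ,  0.0192]), np.float64(0.001946639751688718))
```

```bash
cat > plan.py <<'E'
from h import *
def Rt(psi,tau=0):
    a=np.deg2rad(psi);y=np.array([np.cos(a),np.sin(a),0]);z=np.array([0,0,-1.]);x=np.cross(y,z)
    return R.from_matrix(np.stack([x,y,z],1))*R.from_rotvec([0,np.deg2rad(tau),0])
def row(p,psi,tau=0,p0=None,R0=None):
    o=manip.get_obs();p0=o["position"] if p0 is None else p0;R0=R.from_quat(o["ee_rot"]) if R0 is None else R0
    return np.round(np.r_[R0.inv().apply(np.array(p)-p0),(R0.inv()*Rt(psi,tau)).as_rotvec()],4)
def st():
    o=manip.get_obs();Q=R.from_quat(o["ee_rot"]).as_matrix()
    print("t",round(o["clock"],2),"p",o["position"].round(4),"psi",np.rad2deg(np.arctan2(Q[1,1],Q[0,1])).round(1),"z",Q[:,2].round(3),"F",o["ft_force"].round(1),"g",round(o["grip_width"],3))
E
python3 - <<'E'
from plan import *
st()
p=[.5,.15,.35];print(row(p,0))
print(row([.509,-.433,.12],-88.5,p0=np.array(p),R0=Rt(0)))
E
```

```text
t 0.1 p [0.1845 0.5968 0.2306] psi 72.8 z [-0.    -0.001 -1.   ] F [0.3 0.5 0. ] g 0.997
[-4.334e-01 -3.339e-01 -1.189e-01 -1.000e-03  8.000e-04  1.271e+00]
[-0.583   0.009   0.23    0.      0.      1.5446]
```

Candidates (top view pixels). Shims: grey (232,267), grey (180,199), blue (226,316). In the crop the one at (232,267) has the thin plate edge (about 1.6 px against 3.3 px) and a taller tab, so it is the thin shim. The one at (180,199) is the thick shim. Fulcrum: grey at (327,173), not the blue one at (383,206). Bar: dark handle and bright blade at (470,200) on the board.

```bash
python3 -m handwheel '[[[-0.433,-0.334,-0.119,0,0,1.27,0.0854],[-0.433,-0.334,-0.119,0,0,1.27,0.0854],[-0.433,-0.334,-0.119,0,0,1.27,0.0854],[-0.433,-0.334,-0.119,0,0,1.27,0.0854],[-0.433,-0.334,-0.119,0,0,1.27,0.0854],[-0.433,-0.334,-0.119,0,0,1.27,0.0854],[-0.433,-0.334,-0.119,0,0,1.27,0.0854],[-0.433,-0.334,-0.119,0,0,1.27,0.0854]]]' 60
python3 - <<'E'
from plan import *
st();print(row([.509,-.433,.14],-88.5))
E
```

```text
clock: 1.1
position: [0.4667, 0.196, 0.338]
ee_rot: [0.707, 0.707, 0.0, -0.0]
ft_force: [0.7, 1.1, 0.1]
grip_width: 0.999
t 1.1 p [0.4667 0.196  0.338 ] psi -0.1 z [-0.  0. -1.] F [0.7 1.1 0.1] g 0.999
[-6.2900e-01  4.2900e-02  1.9780e-01 -3.0000e-04 -2.0000e-04  1.5436e+00]
```

```bash
python3 -m handwheel '[[[-0.629,0.043,0.15,0,0,1.544,0.0854],[-0.629,0.043,0.15,0,0,1.544,0.0854],[-0.629,0.043,0.15,0,0,1.544,0.0854],[-0.629,0.043,0.15,0,0,1.544,0.0854],[-0.629,0.043,0.15,0,0,1.544,0.0854],[-0.629,0.043,0.15,0,0,1.544,0.0854],[-0.629,0.043,0.15,0,0,1.544,0.0854],[-0.629,0.043,0.15,0,0,1.544,0.0854]]]'
python3 - <<'E'
from plan import *
st();print(row([.509,-.433,.09],-88.5))
E
```

```text
clock: 2.1
position: [0.4998, -0.289, 0.2215]
ee_rot: [0.999, 0.033, 0.0, -0.0]
ft_force: [0.9, 0.5, 0.3]
grip_width: 1.001
t 2.1 p [ 0.4998 -0.289   0.2215] psi -86.2 z [ 0.001  0.    -1.   ] F [0.9 0.5 0.3] g 1.001
[-0.0005  0.1443  0.1314 -0.0002 -0.0007  0.0405]
```

```bash
python3 -m handwheel '[[[0,0.144,0.1,0,0,0.04,0.0854],[0,0.144,0.131,0,0,0.04,0.0854],[0,0.144,0.131,0,0,0.04,0.0854],[0,0.144,0.131,0,0,0.04,0.0854],[0,0.144,0.131,0,0,0.04,0.0854]]]'
python3 - <<'E'
from plan import *
st();print(row([.509,-.433,.006],-88.5))
for n,b in(("top",(420,150,100,110)),("side",(380,230,150,120))):
    crop(manip.camera(n),f"pics/{n}1.png",*b,4)
a=cv2.imread("pics/top1.png");b=cv2.imread("pics/side1.png");h=440
cv2.imwrite("pics/m1.png",np.hstack([cv2.resize(a,(365,400)),cv2.resize(b,(435,400))]))
E
```

```text
clock: 2.72
position: [0.5098, -0.431, 0.0906]
ee_rot: [1.0, 0.016, -0.0, -0.0]
ft_force: [0.6, 0.7, -0.2]
grip_width: 1.002
t 2.73 p [ 0.5098 -0.431   0.0906] psi -88.2 z [-0.001  0.    -1.   ] F [ 0.6  0.7 -0.2] g 1.002
[-0.0008  0.002   0.0846 -0.0004  0.0008  0.0051]
```

View pics/m1.png

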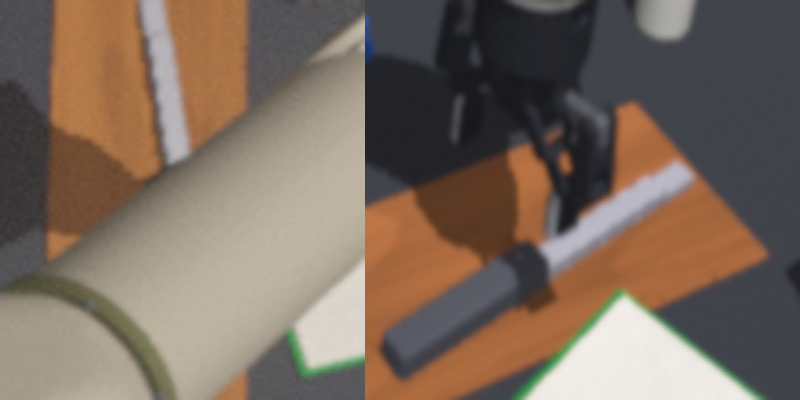

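```bash
python3 -m handwheel '[[[0,0.001,0.05,0,0,0.005,0.0854],[0,0.001,0.075,0,0,0.005,0.0854],[0,0.001,0.084,0,0,0.005,0.0854],[0,0.001,0.085,0,0,0.005,0.0854],[0,0.001,0.085,0,0,0.005,0.015],[0,0.001,0.085,0,0,0.005,0.015],[0,0.001,0.085,0,0,0.005,0.015],[0,0.001,0.085,0,0,0.005,0.015]]]' 90
python3 - <<'E'
from plan import *
st()
E
```

```text
clock: 3.82
position: [0.5104, -0.4334, 0.0071]
ee_rot: [1.0, 0.013, 0.001, 0.001]
ft_force: [-0.2, -2.6, 7.7]
grip_width: 0.284
t 3.83 p [ 0.5104 -0.4334  0.0071] psi -88.5 z [ 0.001 -0.002 -1.   ] F [-0.2 -2.6  7.7] g 0.284
```

```bash
python3 -m handwheel '[[[0,0,-0.02,0,0,0,0.01],[0,0,-0.06,0,0,0,0.01],[0,0,-0.11,0,0,0,0.01],[0,0,-0.16,0,0,0,0.01],[0,0,-0.18,0,0,0,0.01]]]' 100
python3 - <<'E'
from plan import *
st()
for n in("top","side"): cv2.imwrite(f"pics/{n}2.png",manip.camera(n))
crop("pics/side2.png","pics/m2.png",350,150,200,150,4)
E
```

```text
clock: 4.45
position: [0.5102, -0.4325, 0.1887]
ee_rot: [1.0, 0.013, 0.001, 0.001]
ft_force: [0.5, 1.0, -10.2]
grip_width: 0.28
t 4.45 p [ 0.5102 -0.4325  0.1887] psi -88.5 z [ 0.002 -0.001 -1.   ] F [  0.5   1.  -10.2] g 0.28
```

View pics/m2.png

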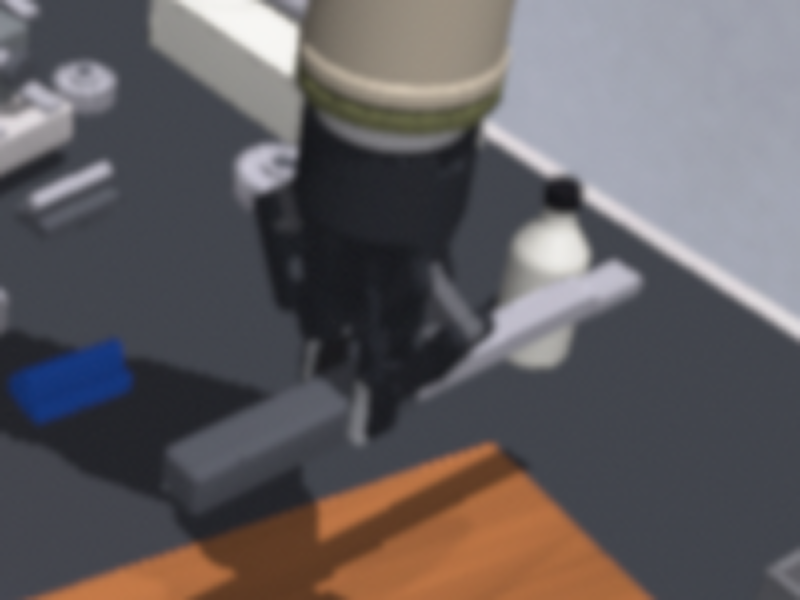

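```bash
cat > bar.py <<'E'
from plan import *
RID=np.array([.6455,-.016]); D=98.9
GX,GZ=-39.,3.1
def tcp(theta,sc,dl,d=D,rid=RID):
    t=np.deg2rad(theta);C=np.array([6*np.sin(t),24+6*np.cos(t)]);e=np.array([np.cos(t),-np.sin(t)]);n=np.array([np.sin(t),np.cos(t)])
    P=(C+(GX-sc)*e+(GZ+dl)*n)/1000;a=np.deg2rad(d)
    return np.r_[rid+P[0]*np.array([np.cos(a),np.sin(a)]),P[1]]
def brow(theta,sc,dl,**k):
    p=tcp(theta,sc,dl,**k);return row(p,k.get("d",D)-90,-theta)
E
python3 - <<'E'
from bar import *
p=tcp(26,140,6);print(p,brow(26,140,6))
print(row([p[0],p[1]-.03,.22],D-90))
E
```

```text
[ 0.66936636 -0.16840736  0.11604023] [ 0.1659 -0.2596  0.0713 -0.3828 -0.339  -1.6675]
[ 1.6530e-01 -2.2960e-01 -3.2700e-02  2.1000e-03 -7.0000e-04 -1.6993e+00]
```

```bash
python3 -m handwheel '[[[0.02,-0.03,-0.03,0,0,-0.18,0.01],[0.05,-0.06,-0.033,0,0,-0.36,0.01],[0.08,-0.09,-0.033,0,0,-0.54,0.01],[0.1,-0.12,-0.033,0,0,-0.72,0.01],[0.12,-0.15,-0.033,0,0,-0.9,0.01],[0.14,-0.18,-0.033,0,0,-1.08,0.01],[0.155,-0.21,-0.033,0,0,-1.26,0.01],[0.165,-0.23,-0.033,0,0,-1.44,0.01]]]' 100
python3 - <<'E'
from bar import *
st();p=tcp(26,140,20);print(p,row([p[0],p[1],.19],D-90,-10),brow(26,140,20))
E
```

```text
clock: 5.55
position: [0.6686, -0.1947, 0.2149]
ee_rot: [0.74, 0.672, -0.001, -0.003]
ft_force: [-0.8, 0.3, -9.3]
grip_width: 0.279
t 5.55 p [ 0.6686 -0.1947  0.2149] psi -5.5 z [-0.005  0.002 -1.   ] F [-0.8  0.3 -9.3] g 0.279
[ 0.66841687 -0.16234406  0.12862334] [ 0.0321 -0.0031  0.025  -0.0268 -0.1762 -0.2501] [ 0.032  -0.0028  0.0864 -0.0618 -0.4539 -0.2457]
```

```bash
python3 -m handwheel '[[[0.016,-0.002,0.01,-0.014,-0.088,-0.125,0.01],[0.032,-0.003,0.025,-0.027,-0.176,-0.25,0.01],[0.032,-0.003,0.045,-0.04,-0.27,-0.25,0.01],[0.032,-0.003,0.065,-0.05,-0.36,-0.25,0.01],[0.032,-0.003,0.08,-0.062,-0.454,-0.246,0.01],[0.032,-0.003,0.086,-0.062,-0.454,-0.246,0.01],[0.032,-0.003,0.086,-0.062,-0.454,-0.246,0.01]]]' 100
python3 - <<'E'
from bar import *
st();print(brow(26,140,20),brow(26,140,6))
for n in("top","side"): cv2.imwrite(f"pics/{n}3.png",manip.camera(n))
crop("pics/side3.png","pics/m3.png",290,100,133,100,6)
crop("pics/top3.png","pics/m3t.png",270,130,133,100,6)
E
```

```text
clock: 6.42
position: [0.6682, -0.166, 0.1316]
ee_rot: [0.637, 0.737, -0.147, 0.171]
ft_force: [-0.5, -1.0, -8.9]
grip_width: 0.28
t 6.42 p [ 0.6682 -0.166   0.1316] psi 8.4 z [ 0.066 -0.435 -0.898] F [-0.5 -1.  -8.9] g 0.28
[ 0.0045  0.0007  0.0011 -0.0018  0.0013 -0.0087] [ 0.0046  0.0007  0.0151 -0.0018  0.0013 -0.0087]
```

View pics/m3.png

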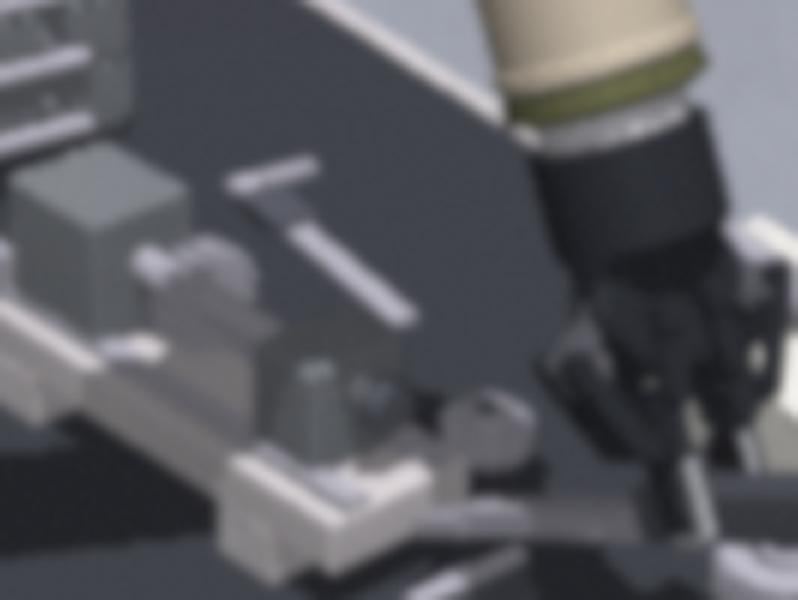

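View pics/m3t.png

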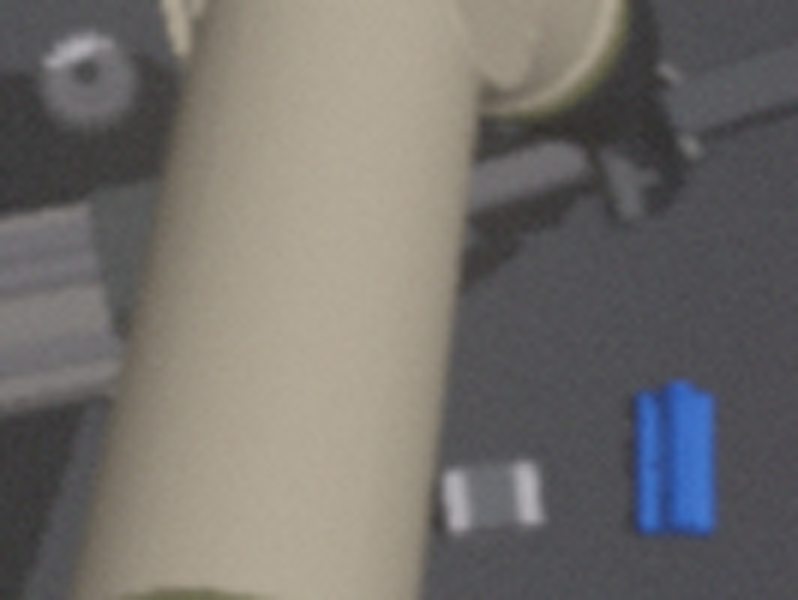

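```bash
cat >> bar.py <<'E'
def barpt(s,y=0,z=0):
    o=manip.get_obs();Q=R.from_quat(o["ee_rot"])
    return o["position"]+Q.apply([(s-GX)/1000,-y/1000,(GZ-z)/1000])
E
python3 - <<'E'
from bar import *
np.set_printoptions(precision=4,suppress=True)
for s,y,z in((160,0,0),(160,9,8),(160,-9,8),(125,9,14),(125,-9,14),(0,9,14)):
    p=barpt(s,y,z);print(s,y,z,p,(proj("side",p)-[290,100])*6+2.5)
print((proj("side",[.648,-.0155,.03])-[290,100])*6)
E
python3 - <<'E'
from h import *
crop("pics/side3.png","pics/m3.png",335,165,60,40,13)
E
```

```text
160 0 0 [0.6439 0.0083 0.043 ] [431.2318 524.2219]
160 9 8 [0.6345 0.0104 0.0502] [412.672  515.4444]
160 -9 8 [0.6523 0.013  0.0503] [440.5604 501.94  ]
125 9 14 [ 0.6385 -0.018   0.071 ] [455.0051 504.7394]
125 -9 14 [ 0.6563 -0.0154  0.0711] [483.2533 490.994 ]
0 9 14 [ 0.6545 -0.1291  0.126 ] [636.7166 508.7856]
[462.948  565.5733]
```

View pics/m3.png

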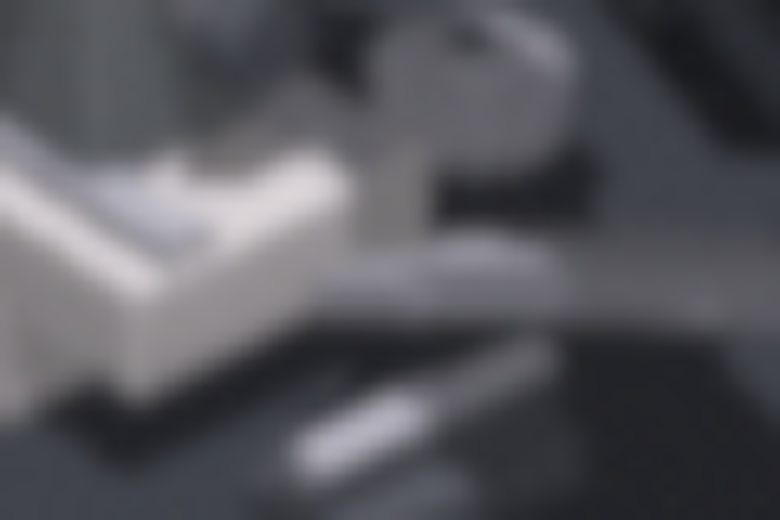

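```bash
sed -i 's/GX,GZ=-39/GX,GZ=-36/' bar.py
python3 - <<'E'
from bar import *
for a in((26,138,6),(26,138,2.5),(26,120,2.5),(26,99,2.5)):print(a,brow(*a))
E
```

```text
(26, 138, 6) [ 0.0116 -0.      0.0162  0.0003  0.0024 -0.0114]
(26, 138, 2.5) [ 0.0116 -0.      0.0197  0.0003  0.0024 -0.0114]
(26, 120, 2.5) [ 0.0296 -0.0003  0.0196  0.0003  0.0024 -0.0114]
(26, 99, 2.5) [ 0.0506 -0.0005  0.0196  0.0003  0.0024 -0.0114]
```

```bash
python3 -m handwheel '[[[0.006,0,0.008,0,0,-0.01,0.01],[0.008,0,0.014,0,0,-0.01,0.01],[0.008,0,0.018,0,0,-0.01,0.01],[0.008,0,0.018,0,0,-0.01,0.01]]]' 100
python3 - <<'E'
from bar import *
st()
for a in((26,120,2.5),(26,99,2.5)):print(a,brow(*a))
for n in("side",): cv2.imwrite(f"pics/{n}4.png",manip.camera(n))
crop("pics/side4.png","pics/m4.png",335,165,60,40,13)
E
```

```text
clock: 7.02
position: [0.6691, -0.1667, 0.1128]
ee_rot: [0.633, 0.74, -0.147, 0.172]
ft_force: [-0.4, -0.4, -8.9]
grip_width: 0.279
t 7.03 p [ 0.6691 -0.1667  0.1128] psi 8.9 z [ 0.068 -0.436 -0.897] F [-0.4 -0.4 -8.9] g 0.279
(26, 120, 2.5) [ 0.0201 -0.      0.0013 -0.0001  0.0033  0.0007]
(26, 99, 2.5) [ 0.0411  0.      0.0012 -0.0001  0.0033  0.0007]
```

View pics/m4.png

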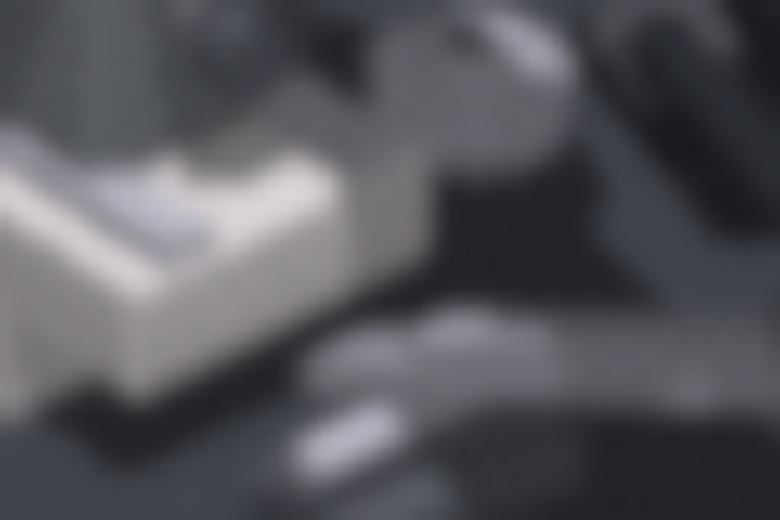

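```bash
python3 -m handwheel '[[[0.006,0,0.001,0,0,0,0.01],[0.012,0,0.001,0,0,0,0.01],[0.018,0,0.001,0,0,0,0.01],[0.024,0,0.001,0,0,0,0.01],[0.03,0,0.001,0,0,0,0.01],[0.035,0,0.001,0,0,0,0.01],[0.04,0,0.001,0,0,0,0.01],[0.04,0,0.001,0,0,0,0.01]]]' 100
python3 - <<'E'
from bar import *
st()
for a in((26,99,2.5),(26,99,0),(20,99,0),(14,99,0)):print(a,brow(*a))
for n in("side",): cv2.imwrite(f"pics/{n}5.png",manip.camera(n))
crop("pics/side5.png","pics/m5.png",335,165,60,40,13)
E
```

```text
clock: 8.07
position: [0.6639, -0.1307, 0.0944]
ee_rot: [0.633, 0.741, -0.147, 0.172]
ft_force: [-0.9, -0.3, -8.7]
grip_width: 0.283
t 8.07 p [ 0.6639 -0.1307  0.0944] psi 9.0 z [ 0.069 -0.436 -0.898] F [-0.9 -0.3 -8.7] g 0.283
(26, 99, 2.5) [ 0.0002 -0.0004  0.0008  0.0008  0.0029  0.0016]
(26, 99, 0) [ 0.0002 -0.0004  0.0033  0.0008  0.0029  0.0016]
(20, 99, 0) [ 1.000e-04 -4.000e-04  1.740e-02  7.000e-04  1.076e-01  1.600e-03]
(14, 99, 0) [ 0.0014 -0.0004  0.0315  0.0006  0.2123  0.0017]
```

View pics/m5.png

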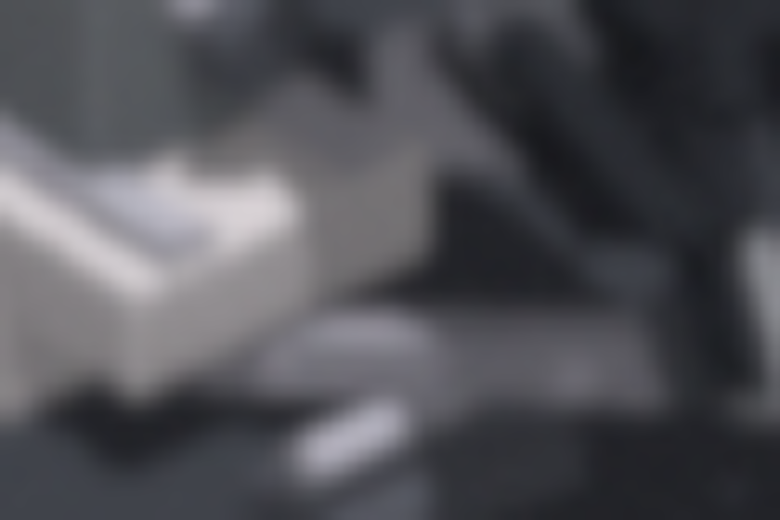

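Run:
```python
from bar import *
for t in(22,18,14,10,6,2,-2,-5,-7):print(t,brow(t,99,0),tcp(t,99,0))
```

```text
22 [ 0.0005 -0.0004  0.0127  0.0007  0.073   0.0012] [ 0.66433768 -0.13629488  0.08300926]
18 [ 0.0009 -0.0004  0.0221  0.0007  0.1429  0.0012] [ 0.66492862 -0.14006857  0.07437191]
14 [ 0.002  -0.0004  0.0315  0.0006  0.2127  0.0012] [ 0.66542491 -0.1432378   0.06548915]
10 [ 0.0036 -0.0004  0.0408  0.0006  0.2825  0.0013] [ 0.66582413 -0.14578715  0.05640425]
6 [ 0.006  -0.0004  0.0499  0.0006  0.3523  0.0013] [ 0.66612433 -0.14770419  0.04716149]
2 [ 9.000e-03 -4.000e-04  5.890e-02  5.000e-04  4.221e-01  1.300e-03] [ 0.66632405 -0.14897957  0.03780589]
-2 [ 1.250e-02 -4.000e-04  6.760e-02  5.000e-04  4.919e-01  1.300e-03] [ 0.66642231 -0.1496071   0.02838302]
-5 [ 1.560e-02 -4.000e-04  7.400e-02  4.000e-04  5.443e-01  1.300e-03] [ 0.66642913 -0.14965062  0.02129935]
-7 [ 1.790e-02 -4.000e-04  7.820e-02  4.000e-04  5.792e-01  1.300e-03] [ 0.6664018  -0.14947609  0.01657981]
```

```bash
python3 -m handwheel '[[[0,0,0.007,0,0.035,0,0.01],[0.0005,0,0.013,0,0.073,0,0.01],[0.001,0,0.017,0,0.108,0,0.01],[0.001,0,0.022,0,0.143,0,0.01],[0.0015,0,0.027,0,0.178,0,0.01],[0.002,0,0.0315,0,0.213,0,0.01],[0.003,0,0.036,0,0.248,0,0.01],[0.0035,0,0.041,0,0.283,0,0.01]]]' 100
python3 - <<'E'
from bar import *
st()
for t in(10,6,2,-2,-4,-5,-6,-7):print(t,brow(t,99,0))
cv2.imwrite(f"pics/side6.png",manip.camera("side"))
crop("pics/side6.png","pics/m6.png",305,145,90,66,8.5)
E
```

```text
clock: 9.12
position: [0.6662, -0.1456, 0.0559]
ee_rot: [0.647, 0.758, -0.055, 0.065]
ft_force: [-1.2, 4.3, -7.6]
grip_width: 0.28
t 9.12 p [ 0.6662 -0.1456  0.0559] psi 9.0 z [ 0.027 -0.168 -0.985] F [-1.2  4.3 -7.6] g 0.28
10 [-0.0002 -0.0004 -0.0005  0.0004 -0.0035  0.0016]
6 [-0.0006 -0.0005  0.009   0.0004  0.0663  0.0016]
2 [-0.0003 -0.0005  0.0184  0.0003  0.1361  0.0016]
-2 [ 0.0007 -0.0005  0.0278  0.0003  0.206   0.0017]
-4 [ 1.400e-03 -5.000e-04  3.250e-02  2.000e-04  2.409e-01  1.700e-03]
-5 [ 1.900e-03 -5.000e-04  3.480e-02  2.000e-04  2.583e-01  1.700e-03]
-6 [ 2.300e-03 -5.000e-04  3.710e-02  2.000e-04  2.758e-01  1.700e-03]
-7 [ 2.800e-03 -5.000e-04  3.940e-02  2.000e-04  2.932e-01  1.700e-03]
```

View pics/m6.png

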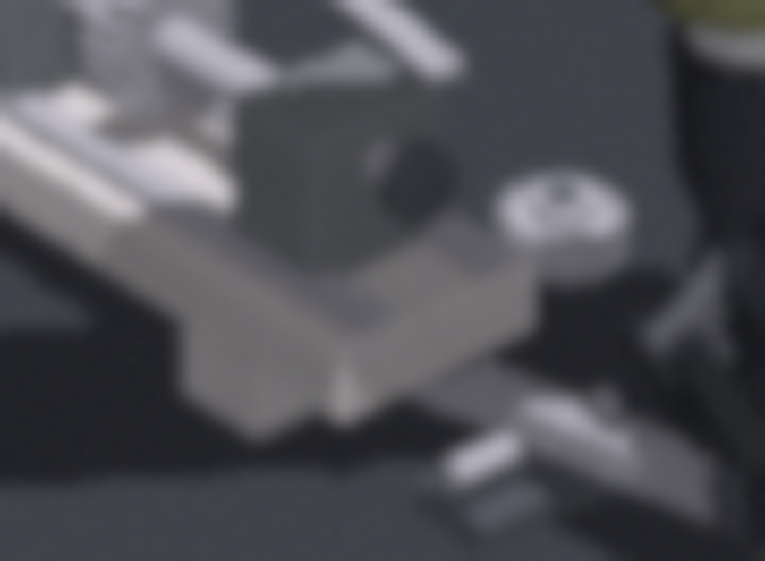

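```bash
python3 -m handwheel '[[[0,0,0.004,0,0.031,0,0.01],[-0.0005,0,0.009,0,0.066,0,0.01],[-0.0005,0,0.0137,0,0.101,0,0.01],[0,0,0.0184,0,0.136,0,0.01],[0,0,0.023,0,0.171,0,0.01],[0.0007,0,0.0278,0,0.206,0,0.01],[0.0014,0,0.0325,0,0.24,0,0.01],[0.0014,0,0.0325,0,0.24,0,0.01]]]' 100
python3 - <<'E'
from bar import *
st()
for t in(-4,-5,-6,-7):print(t,brow(t,99,0))
cv2.imwrite(f"pics/side7.png",manip.camera("side"))
crop("pics/side7.png","pics/m7.png",305,145,90,66,8.5)
E
```

```text
clock: 10.18
position: [0.6667, -0.1494, 0.0234]
ee_rot: [0.649, 0.76, 0.023, -0.027]
ft_force: [-1.5, 7.0, -4.5]
grip_width: 0.285
t 10.18 p [ 0.6667 -0.1494  0.0234] psi 9.0 z [-0.011  0.069 -0.998] F [-1.5  7.  -4.5] g 0.285
-4 [-0.0002 -0.0004 -0.0003 -0.0002  0.      0.0012]
-5 [-0.0003 -0.0004  0.0021 -0.0002  0.0175  0.0012]
-6 [-0.0004 -0.0004  0.0045 -0.0002  0.0349  0.0012]
-7 [-0.0005 -0.0004  0.0068 -0.0002  0.0524  0.0012]
```

View pics/m7.png

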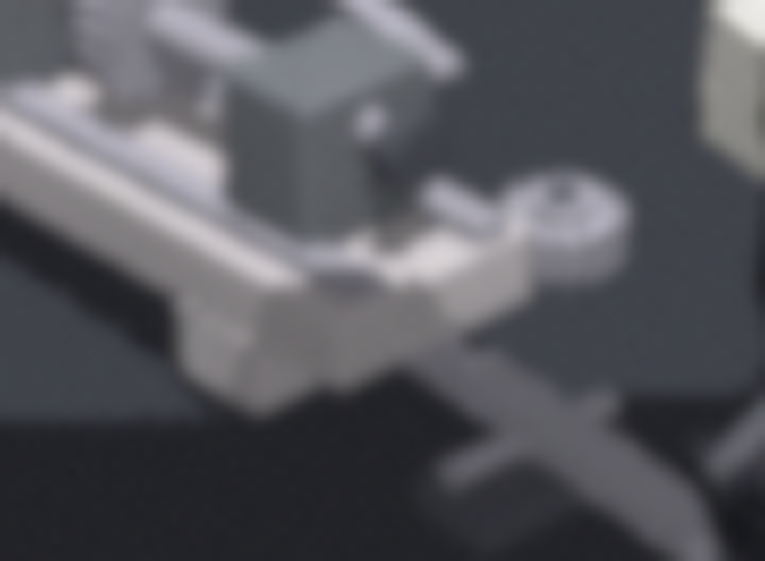

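```bash
python3 -m handwheel '[[[0,0,0.002,0,0.0175,0,0.01],[-0.0003,0,0.0045,0,0.035,0,0.01],[-0.0005,0,0.007,0,0.052,0,0.01],[-0.0005,0,0.0078,0,0.058,0,0.01],[-0.0005,0,0.0078,0,0.058,0,0.01]]]' 100
python3 - <<'E'
from bar import *
st()
E
```

```text
clock: 10.85
position: [0.6668, -0.149, 0.0159]
ee_rot: [0.648, 0.759, 0.041, -0.048]
ft_force: [-2.3, 7.4, -5.0]
grip_width: 0.278
t 10.85 p [ 0.6668 -0.149   0.0159] psi 9.0 z [-0.02   0.125 -0.992] F [-2.3  7.4 -5. ] g 0.278
```

```bash
python3 -m handwheel '[[[0,0,0.0015,0,0.01,0,0.01],[0,0,0.0025,0,0.016,0,0.01],[0,0,0.0025,0,0.016,0,0.01]]]' 100
python3 - <<'E'
from bar import *
st()
E
```

```text
clock: 11.22
position: [0.667, -0.1488, 0.0157]
ee_rot: [0.647, 0.759, 0.047, -0.054]
ft_force: [-10.0, 9.6, 11.6]
grip_width: 0.284
t 11.22 p [ 0.667  -0.1488  0.0157] psi 9.1 z [-0.022  0.141 -0.99 ] F [-10.    9.6  11.6] g 0.284
```

Handle end is on the bench (Fz +11.6). Next I back off a little, open the gripper slowly and retreat.

```bash
python3 -m handwheel '[[[0,0,-0.0015,0,-0.01,0,0.01],[0,0,-0.0015,0,-0.01,0,0.02],[0,0,-0.0015,0,-0.01,0.03],[0,0,-0.0015,0,-0.01,0,0.04]]]' 40; python3 -m handwheel '[[[0,0,-0.0015,0,-0.01,0,0.02],[0,0,-0.0015,0,-0.01,0,0.025],[0,0,-0.0015,0,-0.01,0,0.035],[0,0,-0.0015,0,-0.01,0,0.06],[0,0,-0.0015,0,-0.01,0,0.0854],[0,0,-0.0015,0,-0.01,0,0.0854]]]' 40
python3 - <<'E'
from bar import *
st()
cv2.imwrite(f"pics/side8.png",manip.camera("side"))
crop("pics/side8.png","pics/m8.png",305,135,110,80,7)
E
```

```text
clock: 11.98
position: [0.667, -0.1505, 0.0154]
ee_rot: [0.648, 0.759, 0.042, -0.049]
ft_force: [-0.4, -0.0, 0.6]
grip_width: 0.994
t 11.97 p [ 0.667  -0.1505  0.0154] psi 8.9 z [-0.02   0.128 -0.992] F [-0.4 -0.   0.6] g 0.994invalid input at $[0][2]: expected 7 numbers
```

View pics/m8.png

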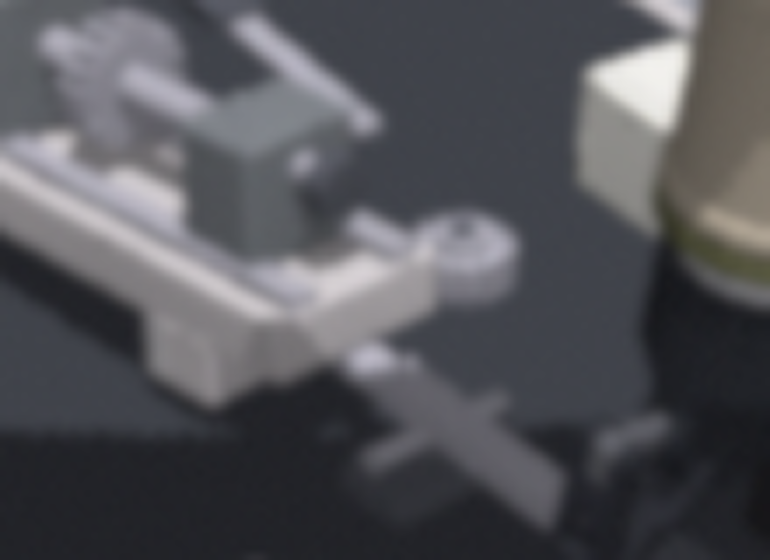

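```bash
python3 -m handwheel '[[[0,0,-0.03,0,0,0,0.0854],[0,0,-0.09,0,0,0,0.0854],[0,0,-0.15,0,0,0,0.0854],[0,0,-0.21,0,0,0,0.0854]]]'
python3 - <<'E'
from bar import *
np.set_printoptions(precision=4,suppress=True)
st()
print(tri((247.3,262.9),(250.9,178.6)),onz("top",247.3,262.9,.044),onz("side",250.9,178.6,.044))
print(row([.388,.2197,.15],9.6))
E
```

```text
clock: 12.52
position: [0.6708, -0.1773, 0.2256]
ee_rot: [0.648, 0.759, 0.042, -0.049]
ft_force: [2.0, -0.8, -0.2]
grip_width: 0.998
t 12.53 p [ 0.6708 -0.1773  0.2256] psi 9.0 z [-0.02   0.128 -0.992] F [ 2.  -0.8 -0.2] g 0.998
(array([0.3869, 0.217 , 0.0436]), np.float64(0.003319315189994907)) [0.3852 0.2174 0.044 ] [0.3883 0.216  0.044 ]
[ 0.4227 -0.2176  0.1313  0.0013 -0.1299 -0.0111]
```

```bash
python3 -m handwheel '[[[0.05,-0.03,0,0,-0.13,-0.01,0.0854],[0.42,-0.218,0.03,0,-0.13,-0.01,0.0854],[0.42,-0.218,0.05,0,-0.13,-0.01,0.0854],[0.42,-0.218,0.07,0,-0.13,-0.01,0.0854],[0.42,-0.218,0.1,0,-0.13,-0.01,0.0854],[0.42,-0.218,0.131,0,-0.13,-0.01,0.0854],[0.42,-0.218,0.131,0,-0.13,-0.01,0.0854],[0.42,-0.218,0.131,0,-0.13,-0.01,0.0854]]]'
python3 - <<'E'
from bar import *
st()
print(row([.387,.2185,.07],9.6),row([.387,.2185,.01],9.6))
for n in("top","side"): cv2.imwrite(f"pics/{n}9.png",manip.camera(n))
crop("pics/side9.png","pics/m9.png",180,90,220,150,3.6)
crop("pics/top9.png","pics/m9t.png",160,130,200,150,4)
E
```

```text
clock: 13.52
position: [0.3889, 0.2159, 0.149]
ee_rot: [0.646, 0.763, 0.001, 0.0]
ft_force: [0.5, 0.8, -0.4]
grip_width: 0.997
t 13.53 p [0.3889 0.2159 0.149 ] psi 9.5 z [ 0.002  0.001 -1.   ] F [ 0.5  0.8 -0.4] g 0.997
[ 0.0029 -0.0016  0.079   0.0022 -0.0007 -0.0013] [ 0.0028 -0.0017  0.139   0.0022 -0.0007 -0.0013]
```

View pics/m9.png

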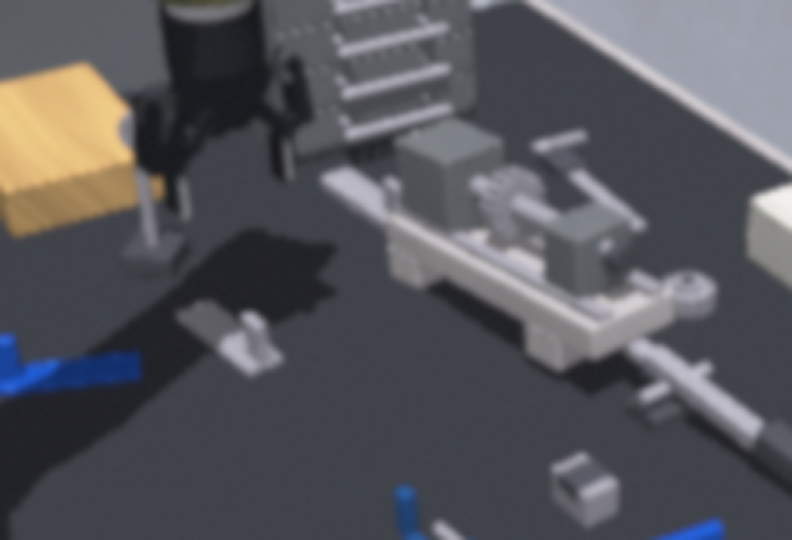

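View pics/m9t.png

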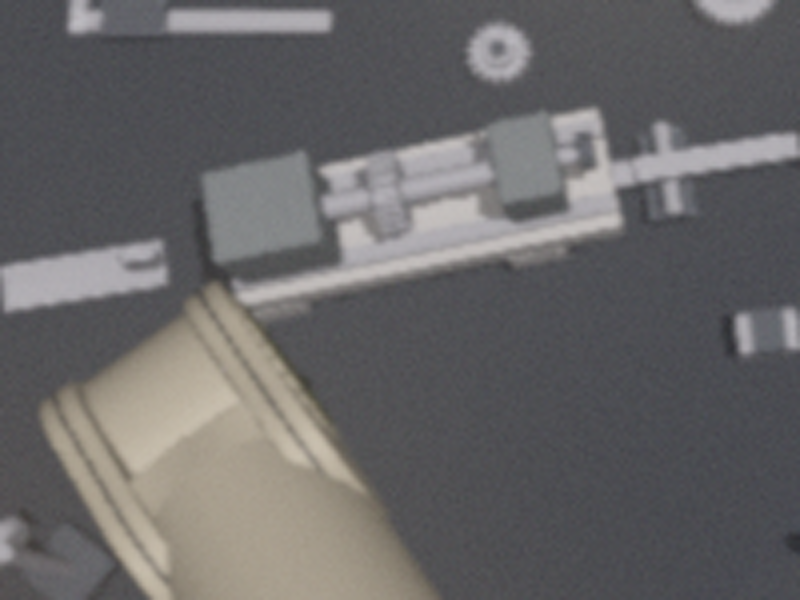

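```bash
python3 -m handwheel '[[[0.003,-0.002,0.05,0,0,0,0.05],[0.003,-0.002,0.09,0,0,0,0.05],[0.003,-0.002,0.125,0,0,0,0.05],[0.003,-0.002,0.137,0,0,0,0.05],[0.003,-0.002,0.137,0,0,0,0.05],[0.003,-0.002,0.137,0,0,0,0.0],[0.003,-0.002,0.137,0,0,0,0],[0.003,-0.002,0.137,0,0,0,0]]]' 60
python3 - <<'E'
from bar import *
st()
cv2.imwrite(f"pics/side10.png",manip.camera("side"))
crop("pics/side10.png","pics/m10.png",200,130,90,70,8)
E
```

```text
clock: 14.62
position: [0.3883, 0.2176, 0.0133]
ee_rot: [0.646, 0.763, 0.001, 0.0]
ft_force: [-1.7, -0.6, 7.0]
grip_width: 0.111
t 14.62 p [0.3883 0.2176 0.0133] psi 9.5 z [ 0.002  0.001 -1.   ] F [-1.7 -0.6  7. ] g 0.111
```

View pics/m10.png

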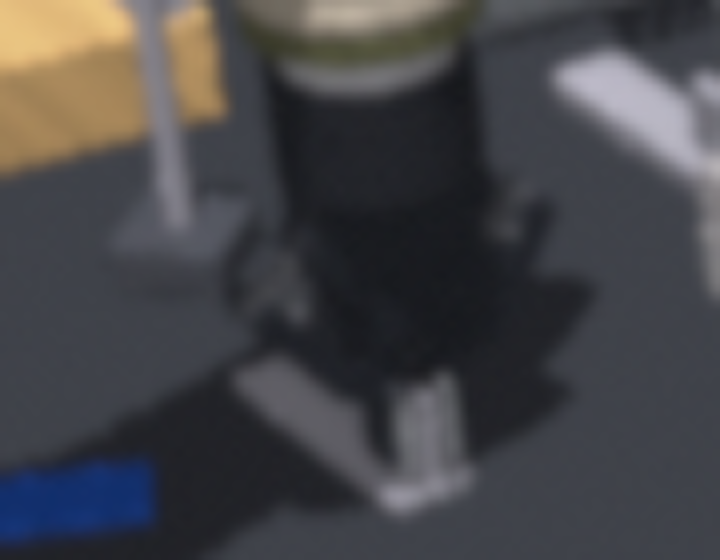

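```bash
python3 - <<'E'
from bar import *
print(row([.439,.0565,.05],-81.1))
E
python3 -m handwheel '[[[0,0,-0.02,0,0,0,0],[0,0,-0.037,0,0,0.1,0],[-0.03,0.005,-0.037,0,0,0.28,0],[-0.06,0.01,-0.037,0,0,0.46,0],[-0.09,0.015,-0.037,0,0,0.64,0],[-0.12,0.02,-0.037,0,0,0.82,0],[-0.15,0.023,-0.037,0,0,1.0,0],[-0.15,0.023,-0.037,0,0,1.18,0]]]'
python3 - <<'E'
from bar import *
st();print(row([.439,.0565,.05],-81.1))
E
```

```text
[-1.672e-01  2.340e-02 -3.680e-02  1.300e-03 -2.600e-03  1.582e+00]
clock: 15.68
position: [0.4356, 0.0707, 0.0495]
ee_rot: [0.963, 0.27, 0.001, 0.0]
ft_force: [-0.6, 0.4, -2.2]
grip_width: 0.109
t 15.68 p [0.4356 0.0707 0.0495] psi -58.6 z [ 0.001 -0.    -1.   ] F [-0.6  0.4 -2.2] g 0.109
[-0.0045  0.0139 -0.0005  0.0005 -0.0012  0.3922]
```

```bash
python3 -m handwheel '[[[-0.0045,0.014,0,0,0,0.18,0],[-0.0045,0.014,0.01,0,0,0.36,0],[-0.0045,0.014,0.022,0,0,0.392,0],[-0.0045,0.014,0.022,0,0,0.392,0]]]'
python3 - <<'E'
from bar import *
st()
for n in("top","side"): cv2.imwrite(f"pics/{n}11.png",manip.camera(n))
crop("pics/side11.png","pics/m11.png",240,110,130,100,6)
crop("pics/top11.png","pics/m11t.png",200,140,130,100,6)
E
```

```text
clock: 16.18
position: [0.4379, 0.0588, 0.0264]
ee_rot: [0.996, 0.084, -0.0, 0.0]
ft_force: [0.4, -0.1, -1.6]
grip_width: 0.11
t 16.18 p [0.4379 0.0588 0.0264] psi -80.3 z [-0.001 -0.    -1.   ] F [ 0.4 -0.1 -1.6] g 0.11
```

View pics/m11.png

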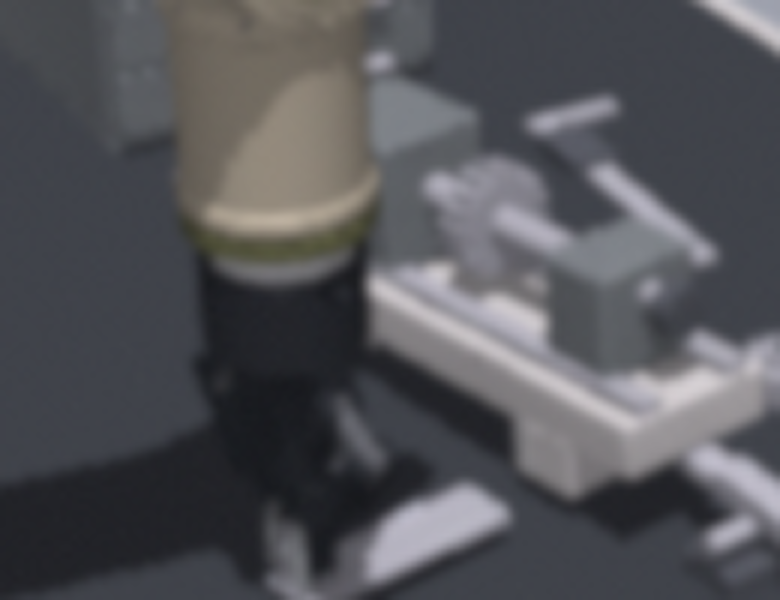

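View pics/m11t.png

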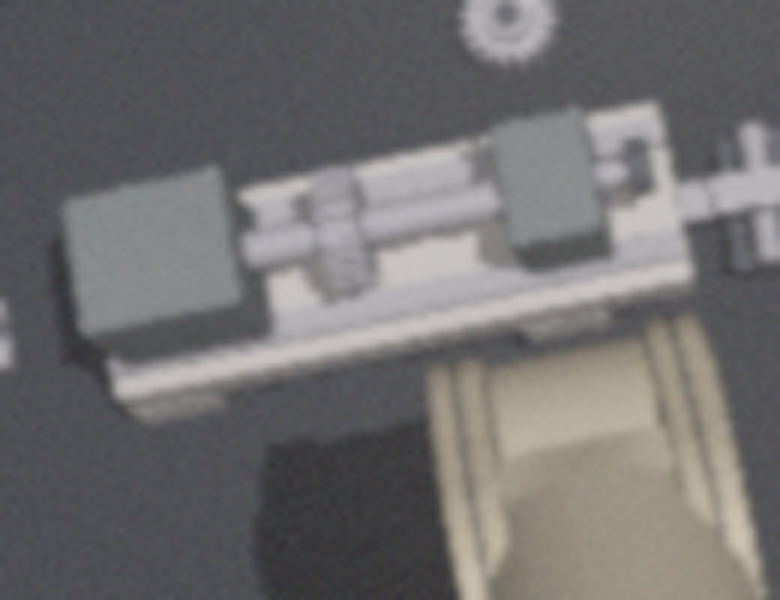

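Run:
```python
from bar import *
np.set_printoptions(precision=4,suppress=True)
S=lambda a:(240+(a[0]+.5)/6-.5,110+(a[1]+.5)/6-.5)
for a,z in(((512,514),.019),((463,482),.019)): print("shim end",onz("side",*S(a),z))
for a,z in(((572,500),.0135),((515,465),.011)): print("foot near",onz("side",*S(a),z))
T=lambda a:(200+(a[0]+.5)/6-.5,140+(a[1]+.5)/6-.5)
for a,z in(((608,325),.0145),((528,337),.012),((692,280),.074),((658,103),.074)): print("top",onz("top",*T(a),z))
print(row([.4385,.0565,.0165],-81.1),row([.540,.0724,.0155],-81.1))
```

```text
shim end [0.5502 0.0572 0.019 ]
shim end [0.5435 0.0935 0.019 ]
foot near [0.5852 0.059  0.0135]
foot near [0.5788 0.1034 0.011 ]
top [0.5865 0.0629 0.0145]
top [0.5825 0.1027 0.012 ]
top [0.5916 0.0208 0.074 ]
top [0.6801 0.0339 0.074 ]
[-0.0006  0.0023  0.0107 -0.     -0.0006  0.0128] [ 0.1022  0.0036  0.0118 -0.     -0.0006  0.0128]
```

```bash
python3 - <<'E'
from bar import *
print(row([.539,.0747,.0152],-81.1))
E
python3 -m handwheel '[[[0,0.001,0.006,0,0,0.013,0],[0,0.001,0.011,0,0,0.013,0],[0.01,0.001,0.0115,0,0,0.013,0],[0.03,0.001,0.0115,0,0,0.013,0],[0.05,0.001,0.0115,0,0,0.013,0]]]'
python3 - <<'E'
from bar import *
st();print(row([.539,.0747,.0152],-81.1))
cv2.imwrite(f"pics/side12.png",manip.camera("side"))
crop("pics/side12.png","pics/m12.png",260,110,110,90,7)
E
```

```text
[ 0.1016  0.0012  0.0121 -0.     -0.0006  0.0128]
clock: 16.9
position: [0.4896, 0.0663, 0.0158]
ee_rot: [0.997, 0.076, 0.001, -0.0]
ft_force: [0.5, -0.4, -2.0]
grip_width: 0.108
t 16.9 p [0.4896 0.0663 0.0158] psi -81.3 z [ 0.001  0.    -1.   ] F [ 0.5 -0.4 -2. ] g 0.108
[ 0.0501 -0.0008  0.0007 -0.0001 -0.0014 -0.0026]
```

View pics/m12.png

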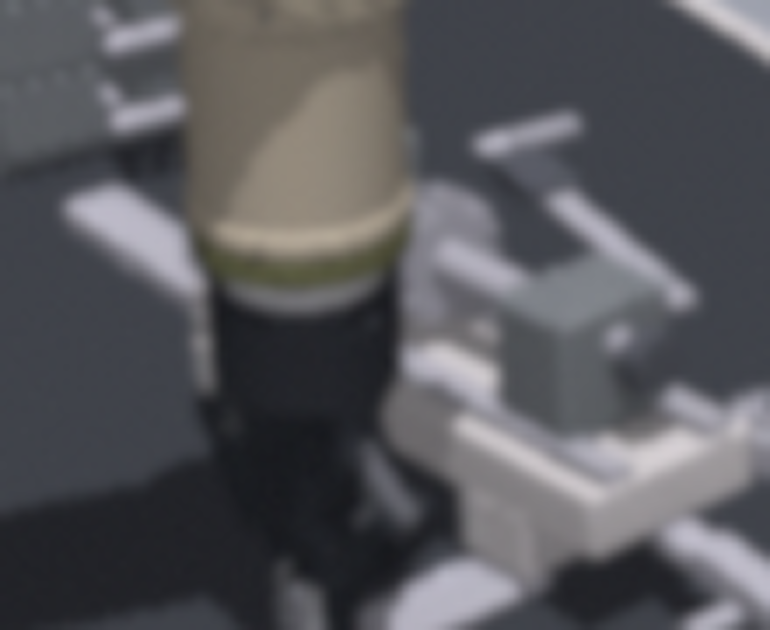

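```bash
python3 -m handwheel '[[[0.01,0,0,0,0,0,0],[0.02,0,0,0,0,0,0],[0.03,0,0,0,0,0,0],[0.04,0,0,0,0,0,0],[0.05,0,0,0,0,0,0],[0.05,0,0.001,0,0,0,0]]]'
python3 - <<'E'
from bar import *
st();print(row([.539,.0747,.0152],-81.1))
cv2.imwrite(f"pics/side13.png",manip.camera("side"))
crop("pics/side13.png","pics/m13.png",270,110,110,90,7)
E
```

```text
clock: 17.7
position: [0.5384, 0.0737, 0.0148]
ee_rot: [0.997, 0.076, 0.001, -0.0]
ft_force: [-0.2, -0.6, -1.8]
grip_width: 0.107
t 17.7 p [0.5384 0.0737 0.0148] psi -81.3 z [ 0.001  0.    -1.   ] F [-0.2 -0.6 -1.8] g 0.107
[ 0.0007 -0.0009 -0.0004  0.0001 -0.0015 -0.0031]
```

View pics/m13.png

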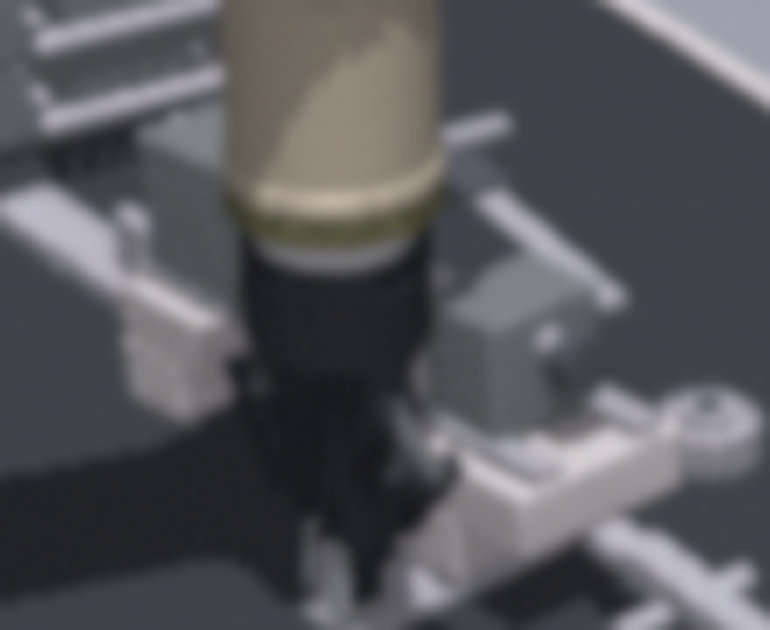

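```bash
python3 -m handwheel '[[[0,0,0.0015,0,0,0,0],[0,0,0.0015,0,0,0,0.02],[0,0,0.0015,0,0,0,0.035],[0,0,0.0015,0,0,0,0.04],[-0.005,0,-0.04,0,0,0,0.04],[-0.03,0,-0.1,0,0,0,0.04],[-0.06,0,-0.16,0,0,0,0.0854],[-0.06,0,-0.21,0,0,0,0.0854]]]' 30
python3 - <<'E'
from bar import *
st();
cv2.imwrite(f"pics/side14.png",manip.camera("side"))
crop("pics/side14.png","pics/m14.png",300,140,90,70,8.5)
cv2.imwrite(f"pics/top14.png",manip.camera("top"))
crop("pics/top14.png","pics/m14t.png",240,140,110,80,7)
E
```

```text
clock: 18.75
position: [0.4766, 0.064, 0.2266]
ee_rot: [0.997, 0.076, 0.0, -0.0]
ft_force: [1.8, 0.9, -0.1]
grip_width: 0.872
t 18.75 p [0.4766 0.064  0.2266] psi -81.3 z [ 0.001  0.001 -1.   ] F [ 1.8  0.9 -0.1] g 0.872
```

View pics/m14.png

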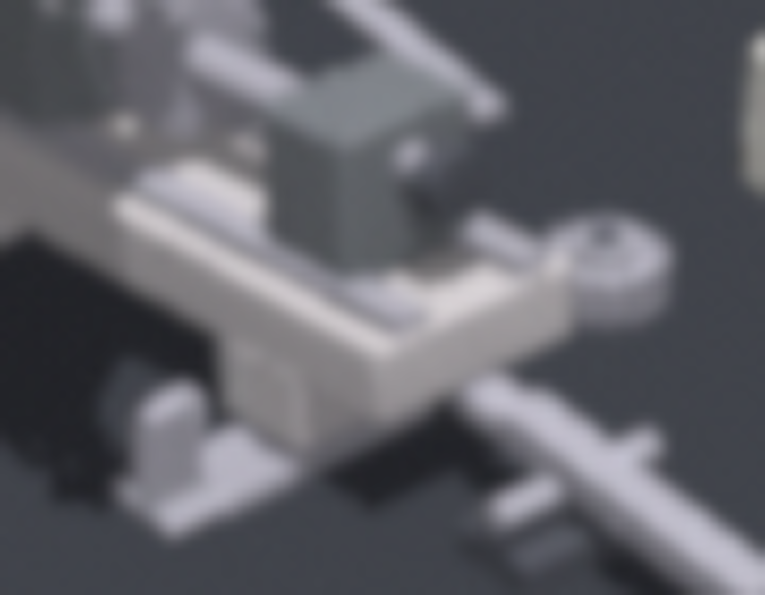

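View pics/m14t.png

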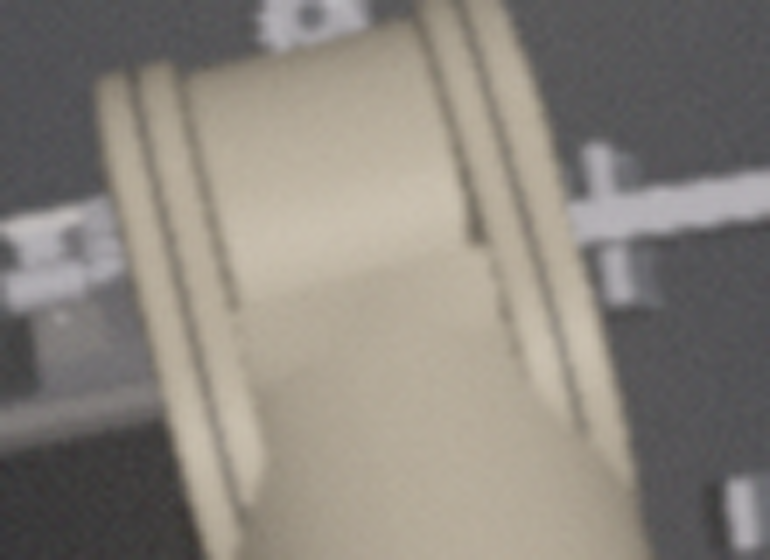

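Run:
```python
from bar import *
np.set_printoptions(precision=4,suppress=True)
S=lambda a:(300+(a[0]+.5)/8.5-.5,140+(a[1]+.5)/8.5-.5)
bx=np.array([.155,-.988]);by=np.array([.988,.155]);F=np.array([.6275,.0875])
for a in((118,488),(177,530),(302,460)):
    p=onz("side",*S(a),.006)[:2];print(p,(p-F)@bx,(p-F)@by)
p=onz("side",*S((170,392)),.044)[:2];print("tab",p,(p-F)@bx,(p-F)@by)
p=tcp(-7.2,99,0);print(p,row([p[0],p[1],.15],D-90,7.2))
```

```text
[0.5262 0.0834] -0.01161797130174547 -0.1007465779779037
[0.5312 0.0511] 0.02099460599694484 -0.10076750494611965
[0.5892 0.0646] 0.01668408436087674 -0.041367509319929
tab [0.5436 0.076 ] -0.0016480209066349822 -0.08464912352799871
[ 0.6664 -0.1494  0.0161] [ 0.1504  0.2402  0.082   0.1055  0.0881 -1.5712]
```

```bash
python3 -m handwheel '[[[0.02,0.03,-0.02,0,0,-0.18,0.06],[0.04,0.06,-0.02,0,0,-0.36,0.06],[0.06,0.1,-0.02,0,0,-0.54,0.06],[0.09,0.14,-0.02,0,0,-0.72,0.06],[0.12,0.18,-0.01,0,0,-0.9,0.06],[0.15,0.23,0,0,0,-1.08,0.06],[0.17,0.25,0.02,0,0,-1.26,0.06],[0.17,0.25,0.03,0,0,-1.44,0.06]]]' 30
python3 - <<'E'
from bar import *
st();Q=Rt(D-90,7.2)
p=tcp(-7.2,99,0)
for b in(.12,.05,0): print(row(p-b*Q.as_matrix()[:,2],D-90,7.2))
cv2.imwrite(f"pics/side15.png",manip.camera("side"))
crop("pics/side15.png","pics/m15.png",300,100,200,150,4)
E
```

```text
clock: 19.85
position: [0.6842, -0.1591, 0.1917]
ee_rot: [0.698, 0.716, -0.001, -0.001]
ft_force: [-0.1, -0.2, 0.4]
grip_width: 0.702
t 19.85 p [ 0.6842 -0.1591  0.1917] psi 1.4 z [-0.002 -0.001 -1.   ] F [-0.1 -0.2  0.4] g 0.702
[-0.0048 -0.0155  0.0566  0.0059  0.126  -0.1304]
[ 0.004  -0.0165  0.126   0.0059  0.126  -0.1304]
[ 0.0102 -0.0172  0.1756  0.0059  0.126  -0.1304]
```

View pics/m15.png

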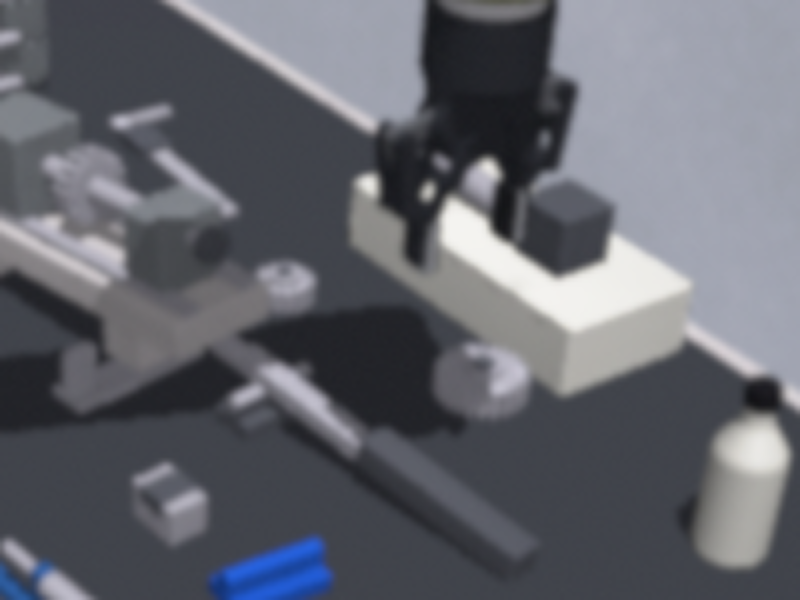

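```bash
python3 -m handwheel '[[[-0.003,-0.01,0.03,0.003,0.06,-0.07,0.06],[-0.005,-0.0155,0.0566,0.006,0.126,-0.13,0.06],[0,-0.016,0.09,0.006,0.126,-0.13,0.06],[0.004,-0.0165,0.126,0.006,0.126,-0.13,0.06],[0.008,-0.017,0.155,0.006,0.126,-0.13,0.06],[0.01,-0.017,0.174,0.006,0.126,-0.13,0.06],[0.01,-0.017,0.174,0.006,0.126,-0.13,0.06]]]' 30
python3 - <<'E'
from bar import *
st();print(brow(-7.2,99,0))
cv2.imwrite(f"pics/side16.png",manip.camera("side"))
crop("pics/side16.png","pics/m16.png",330,130,120,90,6.5)
E
```

```text
clock: 20.78
position: [0.6664, -0.1467, 0.0197]
ee_rot: [0.651, 0.757, 0.042, -0.048]
ft_force: [-1.1, 0.5, 0.3]
grip_width: 0.703
t 20.77 p [ 0.6664 -0.1467  0.0197] psi 8.6 z [-0.018  0.125 -0.992] F [-1.1  0.5  0.3] g 0.703
[-0.0031 -0.0004  0.0032  0.0015 -0.0012 -0.0045]
```

View pics/m16.png

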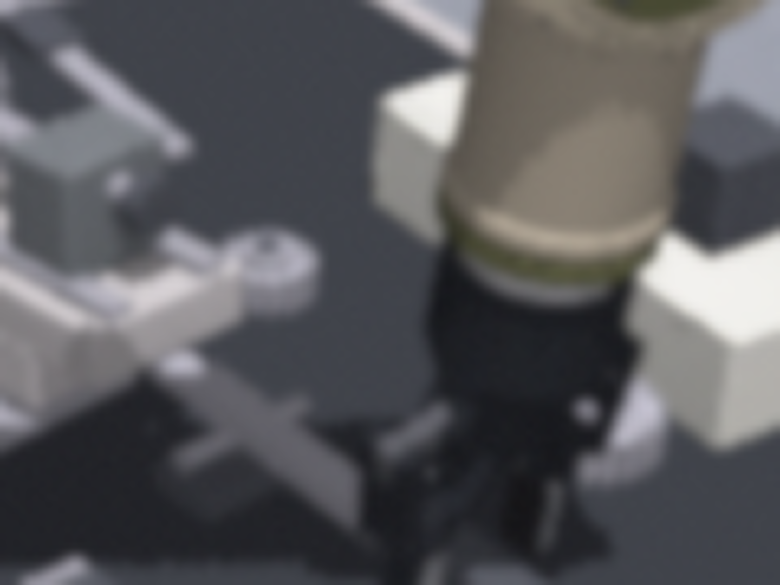

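```bash
python3 -m handwheel '[[[-0.003,0,0.003,0.001,-0.001,-0.004,0.06],[-0.003,0,0.003,0.001,-0.001,-0.004,0.03],[-0.003,0,0.003,0.001,-0.001,-0.004,0.01],[-0.003,0,0.003,0.001,-0.001,-0.004,0.01],[-0.003,0,0.003,0.001,-0.001,-0.004,0.01]]]' 90
python3 - <<'E'
from bar import *
st()
for t in(-7.2,-4,0,4,8,10,12,14,18,22,25):print(t,brow(t,99,0))
E
```

```text
clock: 21.45
position: [0.6678, -0.1501, 0.0184]
ee_rot: [0.649, 0.759, 0.042, -0.046]
ft_force: [-2.1, -0.4, 6.7]
grip_width: 0.285
t 21.45 p [ 0.6678 -0.1501  0.0184] psi 8.9 z [-0.016  0.123 -0.992] F [-2.1 -0.4  6.7] g 0.285
-7.2 [ 0.0006 -0.0013  0.0024  0.0033  0.0011  0.001 ]
-4 [ 0.0013 -0.0012 -0.0051  0.0033 -0.0547  0.0009]
0 [ 0.0028 -0.0012 -0.0145  0.0033 -0.1245  0.0008]
4 [ 0.0049 -0.0012 -0.0237  0.0034 -0.1944  0.0007]
8 [ 0.0076 -0.0011 -0.0327  0.0034 -0.2642  0.0006]
10 [ 0.0093 -0.0011 -0.0371  0.0034 -0.2991  0.0005]
12 [ 0.011  -0.0011 -0.0415  0.0034 -0.334   0.0004]
14 [ 0.0129 -0.0011 -0.0458  0.0034 -0.3689  0.0004]
18 [ 1.720e-02 -1.100e-03 -5.420e-02  3.400e-03 -4.387e-01  3.000e-04]
22 [ 2.210e-02 -1.000e-03 -6.230e-02  3.500e-03 -5.085e-01  1.000e-04]
25 [ 0.0261 -0.001  -0.0682  0.0035 -0.5609  0.    ]
```

```bash
sed -i 's/GX,GZ=-36.,3.1/GX,GZ=-35.4,5.5/' bar.py
python3 - <<'E'
from bar import *
for t in(-7.2,-4,0,4,8,10,12,14,18,22,25):print(t,brow(t,99,0))
E
```

```text
-7.2 [ 0.0012 -0.0013 -0.      0.0033  0.0011  0.001 ]
-4 [ 0.002  -0.0012 -0.0075  0.0033 -0.0547  0.0009]
0 [ 0.0036 -0.0012 -0.0168  0.0033 -0.1245  0.0008]
4 [ 0.0059 -0.0012 -0.0259  0.0034 -0.1944  0.0007]
8 [ 0.0088 -0.0011 -0.0349  0.0034 -0.2642  0.0006]
10 [ 0.0105 -0.0011 -0.0392  0.0034 -0.2991  0.0005]
12 [ 0.0124 -0.0011 -0.0436  0.0034 -0.334   0.0004]
14 [ 0.0144 -0.0011 -0.0478  0.0034 -0.3689  0.0004]
18 [ 1.880e-02 -1.100e-03 -5.620e-02  3.400e-03 -4.387e-01  3.000e-04]
22 [ 2.380e-02 -1.000e-03 -6.410e-02  3.500e-03 -5.085e-01  1.000e-04]
25 [ 0.0279 -0.001  -0.0699  0.0035 -0.5609  0.    ]
```

```bash
python3 -m handwheel '[[[0,0,-0.0037,0,-0.028,0,0.01],[0.0008,0,-0.0075,0,-0.055,0,0.01],[0.0015,0,-0.012,0,-0.09,0,0.01],[0.0024,0,-0.0168,0,-0.1245,0,0.01],[0.0035,0,-0.0213,0,-0.16,0,0.01],[0.0047,0,-0.026,0,-0.195,0,0.01],[0.0047,0,-0.026,0,-0.195,0,0.01]]]' 90
python3 - <<'E'
from bar import *
st()
for t in(4,8,12,16,20,24,26):print(t,brow(t,99,0))
cv2.imwrite(f"pics/side17.png",manip.camera("side"))
crop("pics/side17.png","pics/m17.png",300,140,90,70,8.5)
E
```

```text
clock: 22.32
position: [0.6674, -0.1461, 0.0438]
ee_rot: [0.649, 0.76, -0.021, 0.027]
ft_force: [0.5, 0.7, -6.3]
grip_width: 0.282
t 22.32 p [ 0.6674 -0.1461  0.0438] psi 9.0 z [ 0.014 -0.068 -0.998] F [ 0.5  0.7 -6.3] g 0.282
4 [-0.0014 -0.0015 -0.0009  0.003  -0.0004  0.0024]
8 [-0.0003 -0.0015 -0.0103  0.0031 -0.0703  0.0023]
12 [ 0.0015 -0.0014 -0.0195  0.0031 -0.1401  0.0021]
16 [ 0.004  -0.0014 -0.0286  0.0032 -0.2099  0.002 ]
20 [ 0.007  -0.0014 -0.0375  0.0033 -0.2797  0.0019]
24 [ 0.0107 -0.0013 -0.0462  0.0034 -0.3495  0.0018]
26 [ 0.0127 -0.0013 -0.0504  0.0034 -0.3844  0.0018]
```

View pics/m17.png

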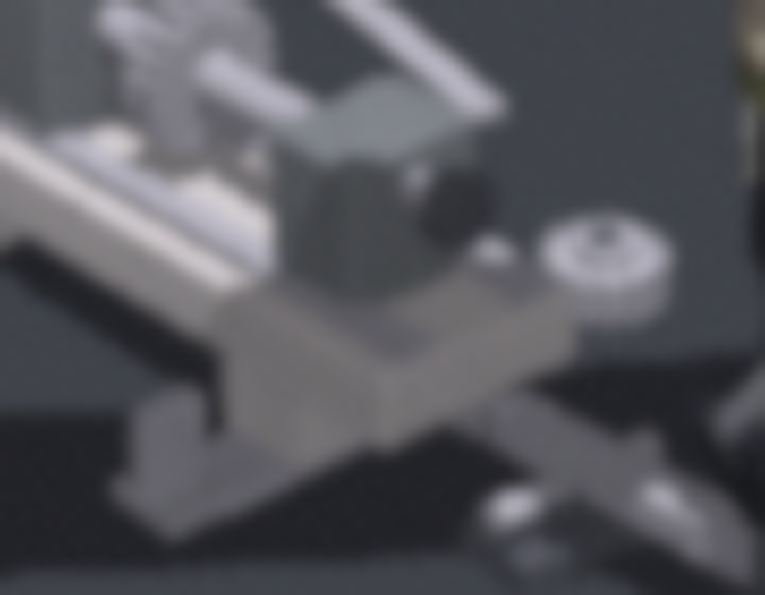

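```bash
python3 -m handwheel '[[[0,0,-0.005,0,-0.035,0,0.01],[0,0,-0.01,0,-0.07,0,0.01],[0.001,0,-0.015,0,-0.105,0,0.01],[0.002,0,-0.0195,0,-0.14,0,0.01],[0.003,0,-0.0255,0,-0.175,0,0.01],[0.003,0,-0.0255,0,-0.175,0,0.01]]]' 100
python3 - <<'E'
from bar import *
st()
for t in(14,):print(t,brow(t,99,2),brow(t,150,2.5),brow(t,185,4))
cv2.imwrite(f"pics/side18.png",manip.camera("side"))
crop("pics/side18.png","pics/m18.png",300,140,90,70,8.5)
E
```

```text
clock: 23.12
position: [0.6667, -0.1425, 0.0693]
ee_rot: [0.645, 0.755, -0.078, 0.094]
ft_force: [0.2, -0.6, -9.5]
grip_width: 0.28
t 23.12 p [ 0.6667 -0.1425  0.0693] psi 9.0 z [ 0.041 -0.24  -0.97 ] F [ 0.2 -0.6 -9.5] g 0.28
14 [ 0.001  -0.0014 -0.0006  0.0034  0.0013  0.0013] [-0.05   -0.0015 -0.001   0.0034  0.0013  0.0013] [-0.085  -0.0015 -0.0025  0.0034  0.0013  0.0013]
```

View pics/m18.png

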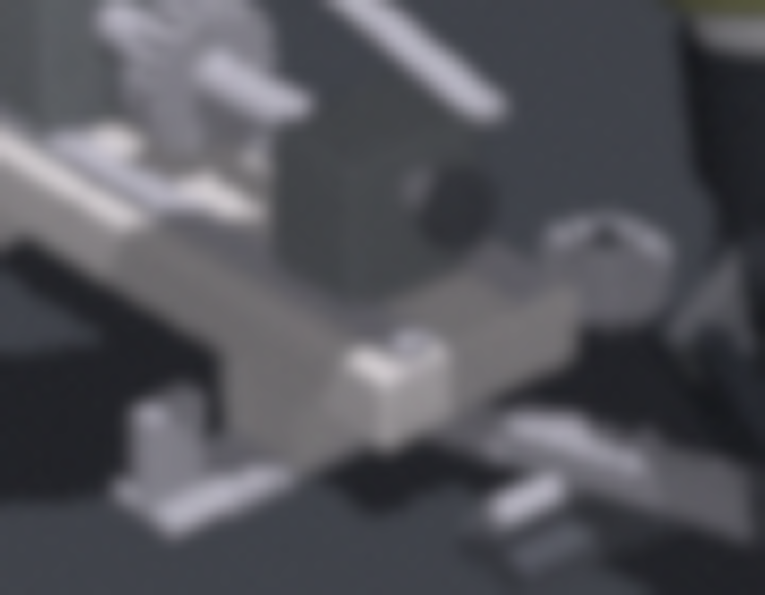

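```bash
python3 -m handwheel '[[[-0.01,0,-0.001,0,0,0,0.01],[-0.025,0,-0.001,0,0,0,0.01],[-0.045,0,-0.0015,0,0,0,0.01],[-0.07,0,-0.003,0,0,0,0.01],[-0.095,0,-0.01,0,0,0,0.01],[-0.12,0,-0.05,0,0.1,0,0.01],[-0.13,0,-0.1,0,0.2,0,0.01],[-0.13,0,-0.14,0,0.244,0,0.01]]]' 100
python3 - <<'E'
from bar import *
st()
print(row([.5104,-.433,.2],-88.5))
for n in("side","top"):cv2.imwrite(f"pics/{n}19.png",manip.camera(n))
crop("pics/side19.png","pics/m19.png",260,110,120,90,6.5)
crop("pics/top19.png","pics/m19t.png",200,120,200,120,4)
E
```

```text
clock: 24.18
position: [0.6792, -0.2406, 0.2397]
ee_rot: [0.652, 0.758, 0.001, 0.002]
ft_force: [0.1, 0.0, -9.7]
grip_width: 0.277
t 24.18 p [ 0.6792 -0.2406  0.2397] psi 8.6 z [ 0.005 -0.002 -1.   ] F [ 0.1  0.  -9.7] g 0.277
[-0.1649 -0.1959  0.0392  0.0055 -0.0018  1.6945]
```

View pics/m19.png

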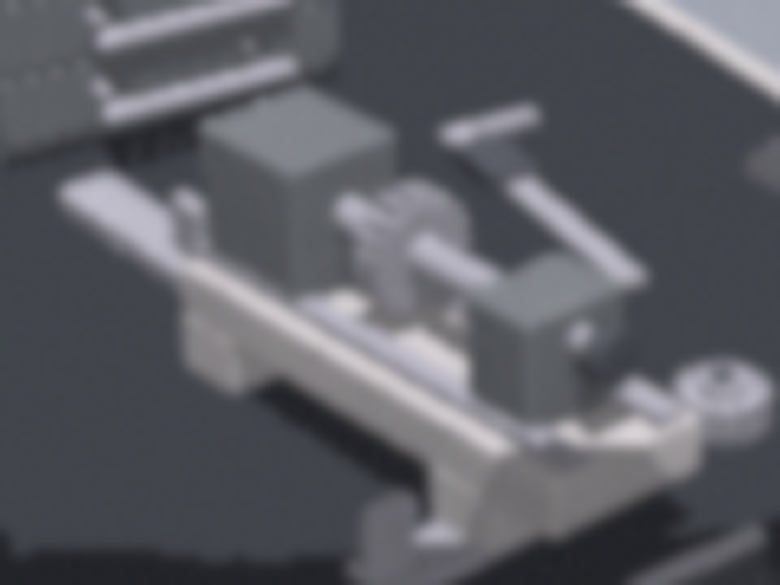

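View pics/m19t.png

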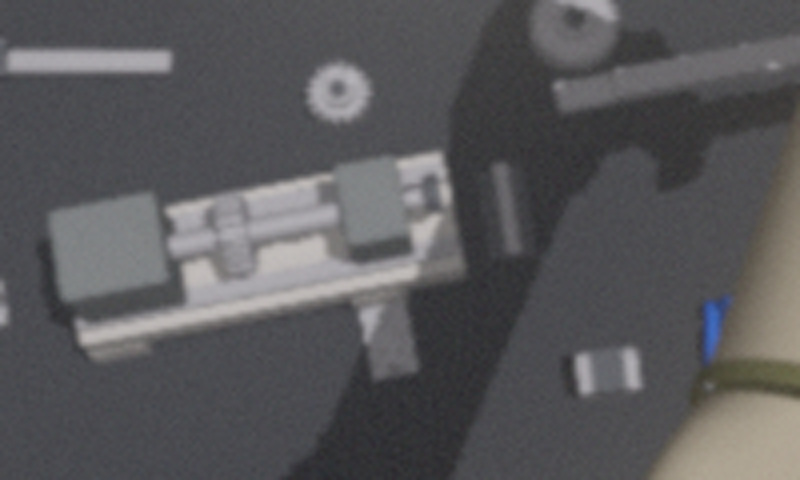

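```bash
python3 -m handwheel '[[[-0.02,-0.02,0,0,0,0.18,0.01],[-0.04,-0.05,0,0,0,0.36,0.01],[-0.07,-0.08,0,0,0,0.54,0.01],[-0.1,-0.11,0,0,0,0.72,0.01],[-0.12,-0.14,0,0,0,0.9,0.01],[-0.14,-0.17,0.01,0,0,1.08,0.01],[-0.155,-0.19,0.02,0,0,1.26,0.01],[-0.165,-0.196,0.03,0,0,1.44,0.01]]]' 100
python3 - <<'E'
from bar import *
st()
print(row([.5104,-.430,.06],-90))
E
```

```text
clock: 25.28
position: [0.5092, -0.4304, 0.2039]
ee_rot: [0.99, 0.138, -0.0, 0.001]
ft_force: [0.3, 0.0, -9.1]
grip_width: 0.28
t 25.27 p [ 0.5092 -0.4304  0.2039] psi -74.1 z [-0.    -0.002 -1.   ] F [ 0.3  0.  -9.1] g 0.28
[ 0.0013 -0.0003  0.1439  0.0017  0.0003  0.2775]
```

```bash
python3 -m handwheel '[[[0.001,0,0.03,0,0,0.18,0.01],[0.001,0,0.07,0,0,0.277,0.01],[0.001,0,0.11,0,0,0.277,0.01],[0.001,0,0.15,0,0,0.277,0.01],[0.001,0,0.165,0,0,0.277,0.01],[0.001,0,0.165,0,0,0.277,0.01]]]' 100
python3 - <<'E'
from bar import *
st()
cv2.imwrite("pics/side20.png",manip.camera("side"))
crop("pics/side20.png","pics/m20.png",330,230,200,140,4)
E
```

```text
clock: 26.02
position: [0.5127, -0.4279, 0.04]
ee_rot: [1.0, 0.005, 0.0, 0.0]
ft_force: [-0.4, 0.9, -9.2]
grip_width: 0.278
t 26.02 p [ 0.5127 -0.4279  0.04  ] psi -89.5 z [ 0. -0. -1.] F [-0.4  0.9 -9.2] g 0.278
```

View pics/m20.png

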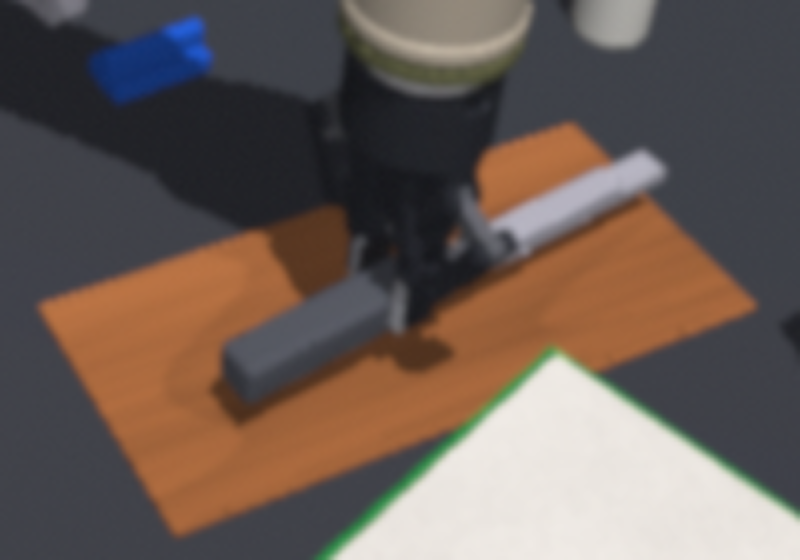

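```bash
python3 -m handwheel '[[[0,0,0.012,0,0,0,0.01],[0,0,0.022,0,0,0,0.01],[0,0,0.028,0,0,0,0.01],[0,0,0.03,0,0,0,0.01],[0,0,0.03,0,0,0,0.01]]]' 100
python3 - <<'E'
from bar import *
st()
E
```

```text
clock: 26.7
position: [0.5137, -0.4281, 0.0111]
ee_rot: [1.0, 0.005, 0.001, 0.0]
ft_force: [0.4, 0.9, -9.3]
grip_width: 0.276
t 26.7 p [ 0.5137 -0.4281  0.0111] psi -89.5 z [ 0.003 -0.001 -1.   ] F [ 0.4  0.9 -9.3] g 0.276
```

```bash
python3 -m handwheel '[[[0,0,0.001,0,0,0,0.01],[0,0,0.002,0,0,0,0.01],[0,0,0.0025,0,0,0,0.01],[0,0,0.0025,0,0,0,0.01]]]' 100
python3 - <<'E'
from bar import *
st()
E
```

```text
clock: 27.2
position: [0.514, -0.4282, 0.0101]
ee_rot: [1.0, 0.005, 0.002, 0.0]
ft_force: [-4.3, 4.3, 3.9]
grip_width: 0.281
t 27.2 p [ 0.514  -0.4282  0.0101] psi -89.5 z [ 0.004 -0.    -1.   ] F [-4.3  4.3  3.9] g 0.281
```

The bar is in contact with the board. Releasing.

```bash
python3 -m handwheel '[[[0,0,0,0,0,0,0.025],[0,0,0,0,0,0,0.035],[0,0,0,0,0,0,0.05],[0,0,0,0,0,0,0.07],[0,0,-0.03,0,0,0,0.07],[0,0,-0.09,0,0,0,0.07],[0,0,-0.15,0,0,0,0.07],[0,0,-0.21,0,0,0,0.07]]]' 30; python3 -m handwheel '[[[-0.05,-0.05,-0.05,0,0,0,0.07],[-0.05,-0.11,-0.05,0,0,0,0.07],[-0.05,-0.17,-0.05,0,0,0,0.07],[-0.05,-0.23,-0.05,0,0,0,0.07],[-0.05,-0.25,-0.05,0,0,0,0.07]]]'
python3 - <<'E'
from bar import *
st()
for n in("side","top"):cv2.imwrite(f"pics/{n}21.png",manip.camera(n))
E
```

```text
clock: 28.2
position: [0.513, -0.4279, 0.2207]
ee_rot: [1.0, 0.005, 0.002, 0.0]
ft_force: [1.1, -0.3, -0.1]
grip_width: 0.819
clock: 28.82
position: [0.461, -0.1747, 0.2686]
ee_rot: [1.0, 0.007, 0.002, -0.0]
ft_force: [-0.0, -0.9, -0.6]
grip_width: 0.817
t 28.82 p [ 0.461  -0.1747  0.2686] psi -89.2 z [ 0.004  0.001 -1.   ] F [-0.  -0.9 -0.6] g 0.817
```

View pics/side21.png

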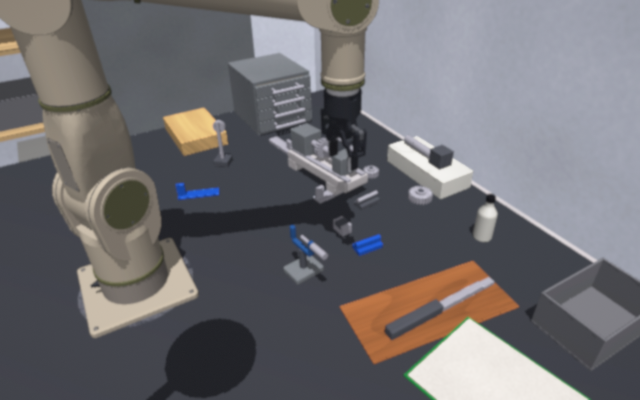

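View pics/top21.png

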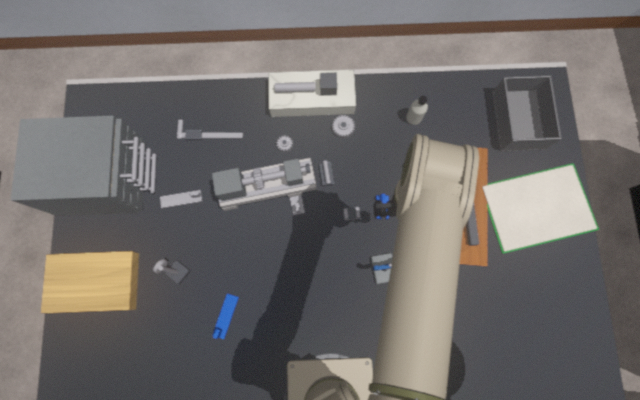

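Run:
```python
from h import *
crop("pics/top21.png","pics/t_z.png",205,150,140,70,5.7)
crop("pics/top21.png","pics/t_y.png",270,165,60,55,10)
crop("pics/side21.png","pics/s_z.png",280,125,110,85,7)
```

```text
(no output)
```

View pics/t_z.png

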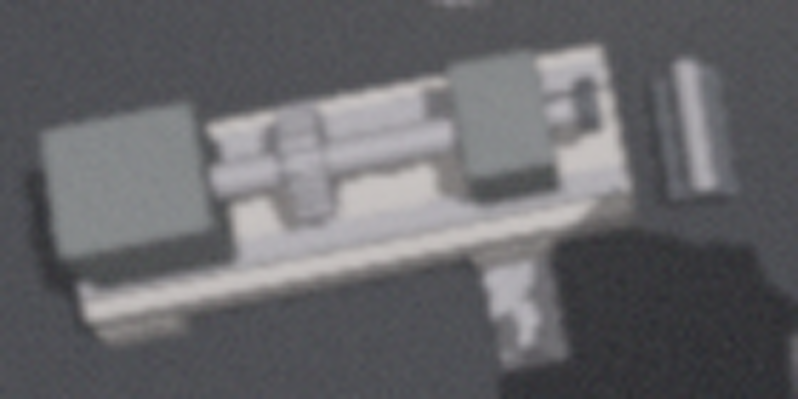

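View pics/s_z.png

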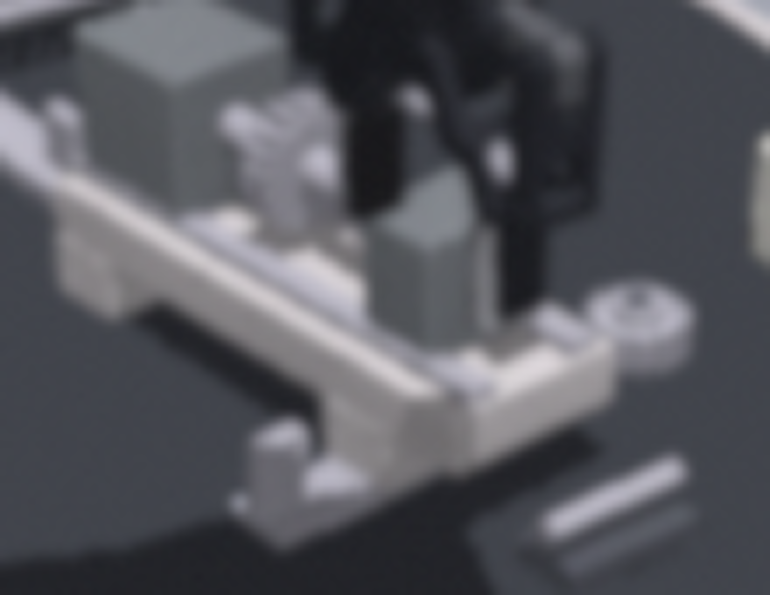

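View pics/t_y.png

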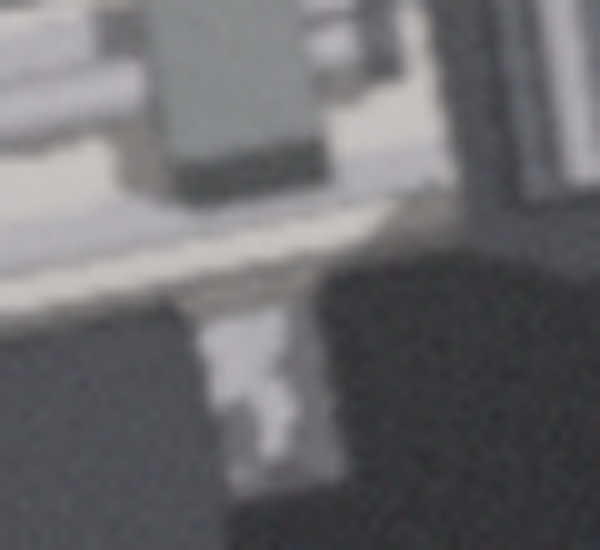

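Run:
```python
from bar import *
np.set_printoptions(precision=4,suppress=True)
T=lambda a:(270+(a[0]+.5)/10-.5,165+(a[1]+.5)/10-.5)
bx=np.array([.155,-.988]);by=np.array([.988,.155]);F=np.array([.6275,.0875])
q=[onz("top",*T(a),.006)[:2] for a in((232,498),(349,474))]
m=np.mean(q,0);print(m,"nose in bed",(m+.09*by-F)@bx,(m+.09*by-F)@by)
f=[onz("top",*T(a),.006)[:2] for a in((185,318),(325,290))];print("foot near edge",f,(np.mean(f,0)-F)@bx,(np.mean(f,0)-F)@by)
T2=lambda a:(205+(a[0]+.5)/5.7-.5,150+(a[1]+.5)/5.7-.5)
print("lip corners",onz("top",*T2((632,212)),.066),onz("top",*T2((604,45)),.066))
S=lambda a:(280+(a[0]+.5)/7-.5,125+(a[1]+.5)/7-.5)
# height of lip: near lower corner before/after in side
for y in(496,475): 
    print(y,S((460,y)))
b=[proj("side",[.594,.0157,z])[1] for z in(.028,.036)];print(b)
st()
```

```text
[0.5299 0.0717] nose in bed 0.00043587274586482847 -0.008876751893040968
foot near edge [array([0.5822, 0.1017]), array([0.5892, 0.0598])] 0.00015274806414728324 -0.04235807049141323
lip corners [0.5922 0.0192 0.066 ] [0.6805 0.0303 0.066 ]
496 (345.2857142857143, 195.42857142857144)
475 (345.2857142857143, 192.42857142857144)
[np.float64(195.16242712892478), np.float64(192.86709011619467)]
t 28.93 p [ 0.4613 -0.1747  0.2686] psi -89.1 z [ 0.004  0.001 -1.   ] F [ 0.1  0.1 -0.2] g 0.819
```

```bash
python3 -c "
from workcell import manip
print(manip.hand_in())"
```

```text
the job is handed in; nothing more can be done
None
```

The job is handed in after about 29 s of the allowed 72 s. The bench centre's foot rests on the thin shim, and the bar is back flat on the wooden board. No verdict was reported, so what follows is from my own camera and force checks.

- **What I did:** I put the bar over the grey fulcrum with the tip sloped down under the lip. I lowered the handle until its end sat on the bench, and the bar held the bench centre up when I let go. I slid the thin shim under the raised foot from the robot side, eased the bench centre down onto it, and drew the bar out.
- **Shim:** the nose point measured 0 mm along and −9 mm across from the foot's middle (limits ±16 and ±36 mm).
- **Foot height:** the lip rose about 3 pixels, roughly 8 to 10 mm. That puts the foot at about 6 to 7 mm, against the 4.5 to 8 mm allowed. I did not measure the foot height directly.
- **Shift of the bench centre:** the heel corner is at the same pixels as at the start, and the lip moved only a few mm, as the tilt explains.
- **Bar:** it lies flat well inside the board, and the arm is clear.
- **Bystanders:** the thick shim, gears and gauges look unmoved in both final pictures. I checked these by eye only.
- **Disagreements:** the first bar grip was about 3 mm off along the bar from my estimate, and I corrected for it. One command was refused for a typo before it moved anything, and I resent it.

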